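# Slide a deep-well plate onto the warmer's narrow heating block and start it

### The arm

A 7-joint arm with a two-finger parallel gripper is mounted at the origin on the work surface. World frame = base frame: x ahead of the robot, y to its left, z up, the work surface at z = 0. Lengths are in m, angles in rad, forces in N, time in s.
With the tool pointing down it reaches from about 0.35 to 0.9 m from the base axis. Payload 8.1 kg.
Tool frame: the origin (TCP) lies on the centre line of the jaws, within the pads' length; the fingertips stand 14 mm ahead of it and the grasp point (between the pads) lies 5 mm behind it (arm.tip_reach is the distance from the TCP to the fingertips, in m); z points along the fingers, y is the direction in which the jaws open and shut (so a half turn about z gives the same grasp; the last joint's range is limited). The gripper opens to 92 mm and grips with 3 to 60 N. Pads are 19 mm wide; open, the fingers measure 130 mm over their backs; the gripper's body (75 mm by 190 mm) begins 47 mm behind the grasp point.
Start: joints at [1.032, 0.434, 0.025, 1.573, -0.012, 1.134, -0.075], TCP at [0.264, -0.567, 0.241] pointing down, gripper open.
Joint ranges: [-2.62, 2.62], [-0.44, 2.09], [-1.27, 1.32], [0.08, 2.57], [-1.32, 4.46], [0.12, 2], [-2.74, 2.74]. Speed limits (rad/s): [2.22, 2.22, 3.01, 3.01, 3.14, 3.14, 3.14].

### API

Orientations are given as a rotation vector (axis times angle).
In Python, from cell import sensors, vision, arm, nets gives the robot as it stands.
- The arm moves only by the shell command python3 -m handwheel 'ROWS' [FORCE]. ROWS is JSON, a list of rows, each an object of numbers: "tx", "ty", "tz": the shift along the tool's x, y, z in cm; "wx", "wy", "wz": the turn, a rotation vector about the tool's x, y, z in degrees; "claw": the opening, from 0 (shut) to 1 (fully open). A call has 1 to 12 rows; each row is the pose to reach, as a shift and turn from the pose commanded when the call began, along the tool's axes at that moment; what a row does not reach only later rows make up. A row lasts 1/12 s, in which the tool goes at most 41.7 mm and 7.16 degrees, less where a joint would pass 70% of its speed; a pose out of reach is approached as far as the arm can. A call with a gripper value outside its range is refused whole. The fingers move at their own pace and stop on an object; FORCE is the grip in N (left out, the last holds). Time passes only in rows, so rows that repeat a pose let the fingers close. It gives the time, the measured TCP pose, the force and the opening at its end, in the units of the state.
- sensors.observe(): the state, without advancing time (a new reading comes with each control period).
- vision.get_image(name): name is "scene" or "top"; returns (picture, depth): 384x512x3 uint8, blue, green, red; 384x512 float32, m along the optical axis (not along the pixel's ray), 0 where there is no reading.
- vision.camera_model(name): a dict with "K" (3x3 intrinsics, pixels), "k1" (the pictures are not rectified: a ray, as slopes to the right and down, at radius r is drawn at 1 + k1 r^2 times it, then the intrinsics apply), "xyz" and "attitude" of the camera in the world. Camera axes: x right, y down, z forward; pixel columns grow to the right and rows downward; lengths in m; the calibration is good to about 2 mm. A picture is of the moment at which its call begins. camera_model takes no time and is no camera call.
- arm.sign_off(): hands the job in, once; it reports no verdict.
Trained networks look in the newest picture that a camera, given by its name, has taken for a name from the list of things; names that differ only in an ending like _2 or _b are one class to them, and where a whole thing is asked for, a point or a joint stands for the part that bears it (a point fixed in the world has none). Each returns a list of dicts, best first, with "score" (0 to 1); they miss things now and then, are a little off and sometimes report something else, mostly with a low value. They report only what shows in the picture. A call takes as long as a camera call. They do not tell look-alikes from the thing itself.
- nets.cut_out(label, camera): "region" (384x512 bool, what is visible of it) and "uv" ([column, row] in pixels, amid what is visible of it).
The state is a dict: "clock": time; "joints": joint angles; "dq": joint speeds; "joint_efforts": joint torques, N m; "position": TCP position; "ee_rot": TCP orientation; "force": force on the tool from outside, world axes, zero at the start; "ft_torque": the same for the moment, N m; "width": opening from 0.0 (shut) to 1.0 (fully open).
Only numpy, scipy, OpenCV 4.12 (cv2) and the standard library are available. Lean on these libraries where they do the work, as an engineer would, in place of code of your own. Each camera call takes 0.05 s, during which the arm holds its last target.

### The job

Slide the white deep-well plate off the metal stand and across the gap, keeping it level and not lifting it, until it rests on the warmer's narrow heating block alone: clear of the stand, centred over the block and square to it. Then press the warmer's large round start key fully down and let it come back up. Do not disturb the tube rack or the tip box.

Things in the scene. Friction and masses are not known exactly. Their poses are not given: they have to be found in the camera images.
- plate_center (a point): centre of the loose white deep-well plate: an open grid of 4 x 6 square wells (about 18 mm wide, walls 3 mm), 85.5 mm along x, 128 mm along y, 44 mm high, about 0.25 kg, too wide to grasp. This point is half-way up, 22 mm above its flat underside; z is up. It slides on the stand with ordinary friction (a push of 1 to 4 N).
- plate: the same plate; origin at the centre of its underside, same axes.
- stand: fixed metal stand on four legs with a flat, rimless top, 200 mm along x, 180 mm along y, top surface 100 mm above the work surface. Origin on the work surface under its centre. The plate starts on it, somewhat turned and off to one side. The warmer stands beyond its +y or its -y end (either may occur).
- block_top (a point): centre of the top face of the warmer's narrow upright metal heating block: 40 mm along x, 60 mm along y, 98.5 mm above the work surface (1.5 mm below the stand's top). It lies 165 mm from the stand's centre along the stand's y and up to 15 mm off its centre line; the gap from stand edge to block is 45 mm. The plate's 128 mm length goes along the block's y, overhanging all round.
- warmer: the fixed warmer with its grey housing; origin on the work surface under the heating block, same axes as the block. The housing reaches from -80 to +160 mm in x and 70 mm to either side in y; its deck is 55 mm above the work surface.
- start_top (a point): centre of the top of the large round start key (32 mm across) on the warmer's deck, 105 mm from the block's centre in the block's +x direction; it is pressed straight down. The two small flat rectangles near it are not working keys.
- start (a joint): travel of the start key in m: 0 up, 0.006 fully down (about 5 N, spring return).
- tube_rack: yellow rack 200 x 95 x 45 mm (with tubes, 57 mm high) on the work surface, to one side; origin at the centre of its underside. Leave alone.
- tip_box: blue box with a clear lid, 120 x 85 x 67 mm, on the work surface, to the other side; origin at the centre of its underside. Leave alone.
Not all that is in view belongs to the job. What is shaped like the plate but purple or red is not meant.

How it is judged:
By the outcome, as a careful person would: the job done as asked, in the order asked, and still so for the second after the job is handed in, with the robot touching nothing.
It also fails if it takes over 66 s, if anything falls off the work surface, if the arm or the gripper's body presses on something with over 40 N, if the wrist force passes 120 N, or if a joint passes its speed limit or range.

## Working session

There is one attempt and no reset: what is moved stays moved. The work goes in short steps, Python scripts to look and compute and a shell command to move; the robot and the scene stay as the last step left them, time stands still between calls to the robot, and variables do not carry over. Pictures are saved under pics/ and viewed, and the job is handed in when it is done.

```bash
ls; mkdir -p pics
cat > h.py <<'E'
import numpy as np, cv2
from scipy.spatial.transform import Rotation as R
from cell import sensors, vision, arm, nets
def pose(c):
    m=vision.camera_model(c); a=np.array(m['attitude'],float)
    Rm=a if a.shape==(3,3) else R.from_rotvec(a).as_matrix()
    return np.array(m['K'],float),m['k1'],np.array(m['xyz'],float),Rm
def cloud(c,depth):
    K,k1,t,Rm=pose(c)
    v,u=np.mgrid[0:384,0:512]
    pts=np.stack([u,v],-1).reshape(-1,1,2).astype(np.float64)
    n=cv2.undistortPoints(pts,K,np.array([k1,0,0,0.]),).reshape(384,512,2)
    P=np.concatenate([n,np.ones((384,512,1))],-1)*depth[...,None]
    return P@Rm.T+t
E
python3 - <<'E'
from h import *
print(vision.camera_model('top'),vision.camera_model('scene'))
for c in('top','scene'):
    p,d=vision.get_image(c); cv2.imwrite(f'pics/{c}0.png',p); np.save(f'{c}0.npy',d)
print(sensors.observe())
E
```

```text
pics
{'K': array([[421.35149913,   0.        , 251.01453097],
       [  0.        , 421.35149913, 190.81436302],
       [  0.        ,   0.        ,   1.        ]]), 'k1': -0.07333403794919792, 'xyz': array([0.26962853, 0.01409875, 1.48433281]), 'attitude': array([-1.99835203,  2.22509171, -0.22592337])} {'K': array([[451.02087428,   0.        , 259.31681063],
       [  0.        , 451.02087428, 195.46402807],
       [  0.        ,   0.        ,   1.        ]]), 'k1': 0.02815756549584155, 'xyz': array([1.05082991, 0.4911739 , 1.17458837]), 'attitude': array([-1.12750009, -2.57893933,  0.78599568])}
{'clock': 0.1, 'joints': array([ 1.03240121,  0.43517127,  0.02501034,  1.57399092, -0.01158364,
        1.13403033, -0.07513018]), 'dq': array([-0.00042473, -0.0019765 ,  0.00132143, -0.002262  , -0.00200143,
        0.0001275 , -0.0019968 ]), 'joint_efforts': array([ 2.51793790e-03, -6.69129825e+01,  9.87632163e-01, -3.15148044e+01,
       -6.05577766e-02,  3.73353297e-02,  5.56127338e-05]), 'position': array([ 0.26357474, -0.56621635,  0.2400186 ]), 'ee_rot': array([-3.06600524e+00, -6.78650688e-01,  7.39925956e-04]), 'force': array([0.26529519, 0.0533172 , 0.39008468]), 'ft_torque': array([ 0.03732236,  0.00117625, -0.00615469]), 'width': 0.9991690383438907}
```

View pics/top0.png

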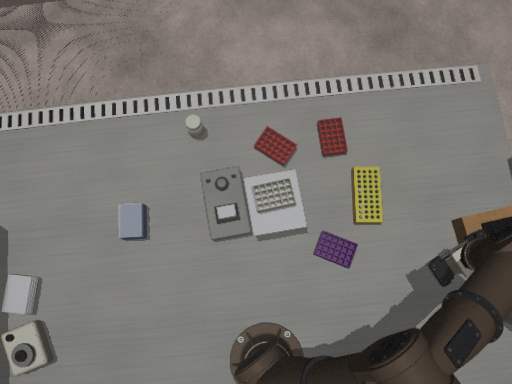

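View pics/scene0.png

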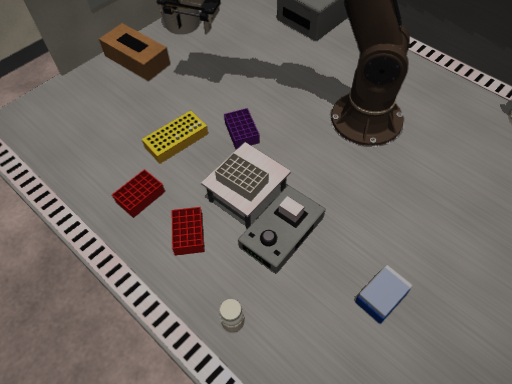

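The top view shows the white plate at (273,195) on the white stand (276,205). The warmer is to its left, on the +y side, with its block at (227,212) and the round key at (222,183). The red grids at (275,146) and (332,137) and the purple one at (335,249) are look-alikes on the table. Only the white one on the stand fits the description.

Run:
```python
from h import *
p,d=vision.get_image('top'); C=cloud('top',d); np.save('C.npy',C)
p2,d2=vision.get_image('scene'); C2=cloud('scene',d2)
cv2.imwrite('pics/crop1.png',cv2.resize(p[150:260,185:325],None,fx=5,fy=5,interpolation=cv2.INTER_CUBIC))
for cam,CC in(('top',C),('scene',C2)):
  for l in('plate','stand','warmer','start','tube_rack','tip_box'):
    for r in nets.cut_out(l,cam)[:3]:
        m=r['region']&np.isfinite(CC[...,2]); q=CC[m]
        print(cam,l,round(r['score'],2),np.round(r['uv']),m.sum(),np.round(np.median(q,0),3),np.round(np.percentile(q[:,2],[5,50,95]),3))
def rect(C,lo,hi,box):
    x0,x1,y0,y1=box
    m=(C[...,2]>lo)&(C[...,2]<hi)&(C[...,0]>x0)&(C[...,0]<x1)&(C[...,1]>y0)&(C[...,1]<y1)
    return C[m]
for cam,CC in(('top',C),('scene',C2)):
  q=CC[190:200,250:300] if cam=='top' else None
np.set_printoptions(precision=3,suppress=True,linewidth=200)
for n,(v,u) in dict(plate=(195,273),block=(212,227),key=(183,222),stand=(225,276),deck=(195,235),table=(260,200)).items(): print(n,C[v,u])
```

```text
top plate 0.93 [273. 146.] 947 [ 0.735 -0.115  0.026] [0.    0.026 0.045]
top plate 0.81 [271. 197.] 1125 [ 0.534 -0.08   0.12 ] [0.099 0.12  0.144]
top plate 0.75 [334. 138.] 911 [ 0.744 -0.324  0.028] [0.    0.028 0.044]
top stand 0.64 [278. 210.] 2136 [ 0.481 -0.084  0.1  ] [0.094 0.1   0.105]
top warmer 0.97 [224. 203.] 2751 [0.534 0.082 0.056] [0.05  0.056 0.097]
top tube_rack 0.88 [369. 194.] 1700 [ 0.513 -0.41   0.045] [0.02  0.045 0.051]
top tip_box 0.85 [134. 218.] 1049 [0.507 0.403 0.065] [0.004 0.065 0.072]
scene plate 0.91 [140. 195.] 1424 [ 0.749 -0.32   0.03 ] [0.005 0.03  0.043]
scene plate 0.87 [187. 233.] 1454 [ 0.737 -0.108  0.029] [0.005 0.029 0.044]
scene plate 0.69 [240. 180.] 1433 [ 0.538 -0.073  0.13 ] [0.108 0.13  0.143]
scene stand 0.77 [257. 195.] 2307 [ 0.546 -0.059  0.099] [0.015 0.099 0.103]
scene warmer 0.76 [279. 231.] 4002 [0.557 0.1   0.055] [0.03  0.055 0.097]
scene start 0.68 [267. 237.] 105 [0.608 0.093 0.076] [0.067 0.076 0.079]
scene tube_rack 0.94 [176. 136.] 1838 [ 0.527 -0.395  0.043] [0.005 0.043 0.049]
scene tip_box 0.8 [381. 292.] 1810 [0.529 0.416 0.066] [0.013 0.066 0.07 ]
plate [ 0.534 -0.08   0.119]
block [0.497 0.078 0.098]
key [0.604 0.086 0.071]
stand [ 0.436 -0.079  0.099]
deck [0.56  0.046 0.057]
table [ 0.355  0.193 -0.004]
```

View pics/crop1.png

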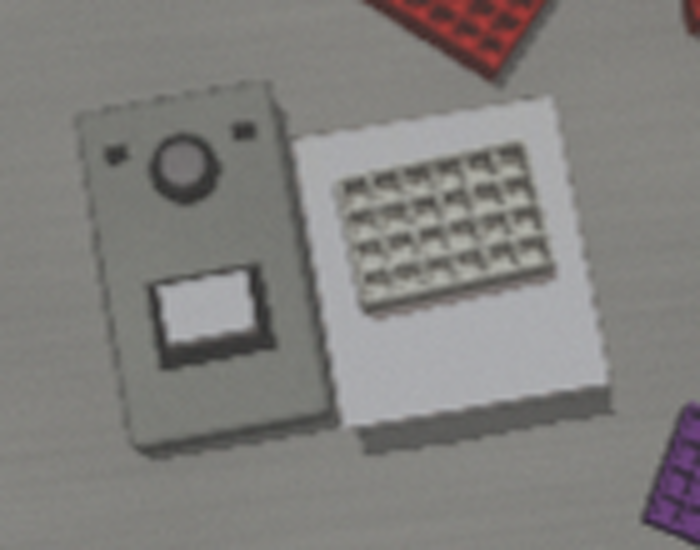

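```bash
cat > fit.py <<'E'
from h import *
from scipy.optimize import minimize
from scipy.ndimage import gaussian_filter
np.set_printoptions(precision=4,suppress=True,linewidth=200)
def proj(c,P):
    K,k1,t,Rm=pose(c)
    q,_=cv2.projectPoints(np.asarray(P,float).reshape(-1,1,3),cv2.Rodrigues(Rm.T)[0],-Rm.T@t,K,np.array([k1,0,0,0.]))
    return q.reshape(-1,2)
def gridpts(L,W,z,c,yaw,off=(0,0),n=61):
    a=np.linspace(-.5,.5,n)
    X,Y=np.meshgrid(a*L+off[0],a*W+off[1],indexing='ij')
    cs,sn=np.cos(yaw),np.sin(yaw)
    return np.stack([c[0]+cs*X-sn*Y,c[1]+sn*X+cs*Y,np.full_like(X,z)],-1)
def fitrect(cam,img,L,W,z,x0,off=(0,0),band=.008,ybound=None):
    """maximise colour edge contrast across rectangle border at height z (gradient normal to the edge)."""
    g=cv2.GaussianBlur(img.astype(np.float32),(0,0),0.8)
    def samp(P):
        uv=proj(cam,P).astype(np.float32)
        return cv2.remap(g,uv[:,0].reshape(-1,1),uv[:,1].reshape(-1,1),cv2.INTER_LINEAR).reshape(-1,3)
    def border(x,e):
        n=60;s=np.linspace(-.47,.47,n)
        out=[]
        for sx in(-1,1): out.append(np.stack([np.full(n,sx*(L/2+e)),s*W],1))
        for sy in(-1,1): out.append(np.stack([s*L,np.full(n,sy*(W/2+e))],1))
        q=np.concatenate(out)+off
        cs,sn=np.cos(x[2]),np.sin(x[2])
        return np.stack([x[0]+cs*q[:,0]-sn*q[:,1],x[1]+sn*q[:,0]+cs*q[:,1],np.full(len(q),z)],1)
    def f(x):
        d=samp(border(x,.0025))-samp(border(x,-.0025))
        return -np.sqrt((d**2).sum(1)+1).reshape(4,60).mean(1).sum()
    best=None
    for dx in(-.006,0,.006):
     for dy in(-.006,0,.006):
      for dw in(-.05,0,.05):
        s=np.array(x0)+[dx,dy,dw]
        r=minimize(f,s,method='Nelder-Mead',options=dict(initial_simplex=s+np.array([[0,0,0],[.004,0,0],[0,.004,0],[0,0,.04]]),xatol=1e-5,fatol=1e-3))
        if best is None or r.fun<best.fun: best=r
    return best.x,best.fun
def draw(cam,img,rects,sc=4,crop=None):
    im=cv2.resize(img,None,fx=sc,fy=sc,interpolation=cv2.INTER_CUBIC)
    for (L,W,z,x,off),col in rects:
        P=gridpts(L,W,z,x[:2],x[2],off,2).reshape(-1,3)[[0,1,3,2]]
        uv=(proj(cam,P)+.5)*sc
        cv2.polylines(im,[np.int32(np.round(uv))],True,col,1)
    return im if crop is None else im[crop[1]*sc:crop[3]*sc,crop[0]*sc:crop[2]*sc]
E
python3 - <<'E'
from fit import *
for cam,crop in(('top',(190,150,320,250)),('scene',(190,135,340,275))):
    img=cv2.imread(f'pics/{cam}0.png')
    C=cloud(cam,np.load(f'{cam}0.npy'))
    # coarse from depth
    for n,(x0,x1,y0,y1,lo,hi) in dict(plate=(.45,.62,-.17,0.01,.135,.16),stand=(.38,.65,-.22,.02,.09,.11),block=(.45,.55,.03,.13,.09,.105)).items():
        m=(C[...,0]>x0)&(C[...,0]<x1)&(C[...,1]>y0)&(C[...,1]<y1)&(C[...,2]>lo)&(C[...,2]<hi)
        print(cam,n,m.sum(),cv2.minAreaRect((C[m][:,:2]*1000).astype(np.float32)),np.median(C[m][:,2]))
    R_=[]
    for n,L,W,z,x,off,col in(('plate',.0855,.128,.144,(.534,-.08,.15),(0,0),(0,0,255)),('stand',.2,.18,.1,(.515,-.085,.1),(0,0),(0,255,0)),
      ('block',.04,.06,.0985,(.497,.078,.1),(0,0),(255,0,0)),('warmer',.24,.14,.055,(.497,.078,.1),(.04,0),(255,255,0))):
        s,fv=fitrect(cam,img,L,W,z,x,off); print(cam,n,s,np.degrees(s[2]),fv); R_.append(((L,W,z,s,off),col))
    cv2.imwrite(f'pics/fit_{cam}.png',draw(cam,img,R_,5,crop))
E
```

```text
top plate 334 ((534.4403076171875, -80.97683715820312), (85.76165771484375, 125.60506439208984), 6.727285861968994) 0.1399080377509403
top stand 2442 ((515.9916381835938, -83.4046859741211), (201.04364013671875, 176.8974609375), 3.919769763946533) 0.10031659573130236
top block 218 ((501.43707275390625, 79.12217712402344), (40.12038040161133, 59.9955940246582), 4.254454612731934) 0.0978917195745016Traceback (most recent call last):
  File "<stdin>", line 12, in <module>
  File "fit.py", line 36, in fitrect
    r=minimize(f,s,method='Nelder-Mead',options=dict(initial_simplex=s+np.array([[0,0,0],[.004,0,0],[0,.004,0],[0,0,.04]]),xatol=1e-5,fatol=1e-3))
    res = _minimize_neldermead(fun, x0, args, callback, bounds=bounds,
                               **options)
    fxr = func(xr)
    fx = function(np.copy(x), *(wrapper_args + args))
  File "fit.py", line 29, in f
    d=samp(border(x,.0025))-samp(border(x,-.0025))
      ~~~~^^^^^^^^^^^^^^^^^
  File "fit.py", line 18, in samp
    uv=proj(cam,P).astype(np.float32)
       ~~~~^^^^^^^
  File "fit.py", line 6, in proj
    K,k1,t,Rm=pose(c)
              ~~~~^^^
  File "h.py", line 5, in pose
    m=vision.camera_model(c); a=np.array(m['attitude'],float)
ValueError: time passes only in moves, steps and waits
```

```bash
python3 - <<'E'
import re
s=open('h.py').read()
s=s.replace("def pose(c):","import functools\n@functools.cache\ndef pose(c):")
open('h.py','w').write(s)
E
cat > m1.py <<'E'
from fit import *
import sys
def run(tag,plate0,new=True,others=True,block=(.5,.079,.07),stand=(.516,-.084,.07)):
  out={}
  for cam,crop in(('top',(190,150,320,250)),('scene',(190,135,340,275))):
    if new:
        img,d=vision.get_image(cam); cv2.imwrite(f'pics/{cam}{tag}.png',img); np.save(f'{cam}{tag}.npy',d)
    img=cv2.imread(f'pics/{cam}{tag}.png'); R_=[]
    L=[('plate',.0855,.128,.144,plate0,(0,0),(0,0,255))]
    if others: L+=[('stand',.2,.18,.1,stand,(0,0),(0,255,0)),
      ('block',.04,.06,.0985,block,(0,0),(255,0,0)),('warmer',.24,.14,.055,block,(.04,0),(255,255,0))]
    for n,l,W,z,x,off,col in L:
        s,fv=fitrect(cam,img,l,W,z,x,off); print(cam,n,s,round(np.degrees(s[2]),2),round(fv)); R_.append(((l,W,z,s,off),col)); out[cam,n]=s
    cv2.imwrite(f'pics/fit{tag}_{cam}.png',draw(cam,img,R_,5,crop))
  return out
E
python3 -c "
from m1 import *
run('0',(.534,-.08,.12),new=False)"
```

```text
top plate [ 0.5328 -0.0784  0.1091] 6.25 -210
top stand [ 0.5149 -0.0832  0.0653] 3.74 -226
top block [0.5    0.0806 0.0735] 4.21 -341
top warmer [0.5035 0.0753 0.0732] 4.19 -127
scene plate [ 0.5365 -0.0761  0.1092] 6.26 -274
scene stand [ 0.5159 -0.0814  0.0608] 3.49 -338
scene block [0.5023 0.0828 0.0839] 4.8 -361
scene warmer [0.5028 0.0837 0.0715] 4.1 -208
```

View pics/fit0_top.png

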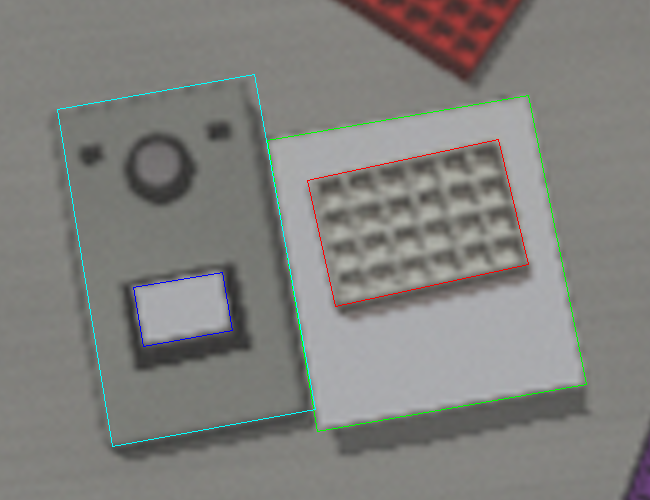

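View pics/fit0_scene.png

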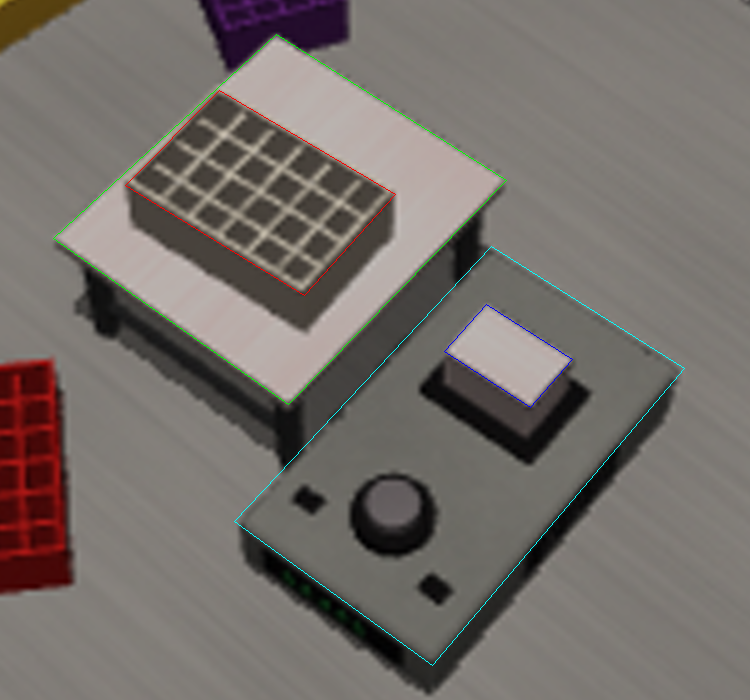

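```bash
cat > go.py <<'E'
from h import *
import sys
np.set_printoptions(precision=3,suppress=True,linewidth=160)
B=np.array([.5013,.0817]); YAW=np.radians(3.95)
ex=np.array([np.cos(YAW),np.sin(YAW)]); ey=np.array([-ex[1],ex[0]])
def st():
    s=sensors.observe(); Rm=R.from_rotvec(s['ee_rot']).as_matrix()
    return s,Rm
def blk(p): d=np.array(p[:2])-B; return np.array([d@ex,d@ey])
def plan(bx,by,z,yaw_x=None):
    """target TCP in block frame (m), tool x-axis yaw deg relative to block ex; prints shift cm and turn deg in tool axes"""
    s,Rm=st(); p=s['position']; P=B+bx*ex+by*ey; d=Rm.T@(np.array([*P,z])-p)*100
    out=['t',d]
    if yaw_x is not None:
        a=YAW+np.radians(yaw_x); X=np.array([np.cos(a),np.sin(a),0]); Z=np.array([0,0,-1.]); T=np.stack([X,np.cross(Z,X),Z],1)
        out+=['w',np.degrees(R.from_matrix(Rm.T@T).as_rotvec())]
    print(*out)
def show():
    s,Rm=st(); print('t',round(s['clock'],2),'pos',s['position'],'blk',blk(s['position']),'yaw tool x rel blk',round(np.degrees(np.arctan2(Rm[1,0],Rm[0,0])-YAW),2),'z',Rm[:,2],'F',s['force'],'w',round(s['width'],3),'q',s['joints'])
E
python3 -c "
from go import *
show()
for y in (0,180,90,-90): print(y); plan(.1,-.161,.25,y)"
```

```text
t 0.8 pos [ 0.264 -0.567  0.241] blk [-0.282 -0.63 ] yaw tool x rel blk 21.01 z [ 0. -0. -1.] F [ 0.203 -0.385  0.313] w 1.0 q [ 1.032  0.434  0.025  1.573 -0.012  1.134 -0.075]
0
t [ 52.454 -30.136  -0.927] w [ 0.005  0.    21.015]
180
t [ 52.454 -30.136  -0.927] w [  -0.       0.006 -158.985]
90
t [ 52.454 -30.136  -0.927] w [  0.003   0.004 -68.985]
-90
t [ 52.454 -30.136  -0.927] w [  0.004  -0.004 111.015]
```

```bash
python3 -m handwheel '[{"tx":4,"ty":-2.3,"wz":2,"claw":0.65},{"tx":8,"ty":-4.6,"wz":4,"claw":0.65},{"tx":12,"ty":-6.9,"wz":6,"claw":0.65},{"tx":15.5,"ty":-8.9,"wz":7,"claw":0.65},{"tx":19,"ty":-10.9,"wz":9,"claw":0.65},{"tx":22.5,"ty":-12.9,"wz":10,"claw":0.65},{"tx":26,"ty":-14.9,"wz":12,"claw":0.65},{"tx":29.5,"ty":-17,"wz":13,"claw":0.65},{"tx":33,"ty":-19,"wz":15,"claw":0.65},{"tx":36.5,"ty":-21,"wz":16,"claw":0.65},{"tx":40,"ty":-23,"wz":17,"claw":0.65},{"tx":43,"ty":-24.7,"wz":18,"claw":0.65}]' 10; python3 -c "
from go import *
show(); plan(.105,-.161,.17,0)"
```

```text
t 0.8 pos [ 0.264 -0.567  0.241] blk [-0.282 -0.63 ] yaw tool x rel blk 21.01 z [ 0. -0. -1.] F [ 0.203 -0.385  0.313] w 1.0 q [ 1.032  0.434  0.025  1.573 -0.012  1.134 -0.075]
t [ 52.921 -29.957   7.073] w [ 0.005  0.    21.015]invalid input
```

```bash
python3 -m handwheel '[{"tx":4,"ty":-2.3,"tz":0,"wx":0,"wy":0,"wz":2,"claw":0.65}]' 10; python3 -m handwheel --help
```

```text
clock: 0.88
position: [0.2813, -0.5385, 0.2406]
ee_rot: [3.078, 0.609, -0.007]
force: [-0.3, -0.5, 0.1]
width: 0.964invalid input: not JSON, or not a number
```

```bash
python3 -m handwheel '[{"tx":4,"ty":-2.3,"tz":0,"wx":0,"wy":0,"wz":2,"claw":0.65},{"tx":8,"ty":-4.6,"tz":0,"wx":0,"wy":0,"wz":4,"claw":0.65},{"tx":12,"ty":-6.9,"tz":0,"wx":0,"wy":0,"wz":6,"claw":0.65},{"tx":16,"ty":-9,"tz":0,"wx":0,"wy":0,"wz":8,"claw":0.65},{"tx":20,"ty":-11,"tz":0,"wx":0,"wy":0,"wz":10,"claw":0.65},{"tx":24,"ty":-13.5,"tz":0,"wx":0,"wy":0,"wz":12,"claw":0.65},{"tx":28,"ty":-16,"tz":0,"wx":0,"wy":0,"wz":14,"claw":0.65},{"tx":32,"ty":-18,"tz":0,"wx":0,"wy":0,"wz":15,"claw":0.65},{"tx":36,"ty":-20,"tz":0,"wx":0,"wy":0,"wz":16,"claw":0.65},{"tx":39,"ty":-22,"tz":0,"wx":0,"wy":0,"wz":17,"claw":0.65},{"tx":42,"ty":-24,"tz":0,"wx":0,"wy":0,"wz":18,"claw":0.65},{"tx":44,"ty":-25,"tz":0,"wx":0,"wy":0,"wz":19,"claw":0.65}]' 10; python3 -c "
from go import *
show(); plan(.105,-.161,.17,0)"
```

```text
clock: 1.88
position: [0.5924, -0.1337, 0.2409]
ee_rot: [3.14, 0.107, 0.0]
force: [1.4, -1.0, 0.3]
width: 0.646
t 1.88 pos [ 0.592 -0.134  0.241] blk [ 0.076 -0.221] yaw tool x rel blk -0.04 z [ 0. -0. -1.] F [ 1.4   -1.036  0.325] w 0.646 q [ 0.191  0.409 -0.081  1.612  0.036  1.121 -1.401]
t [ 2.886 -6.017  7.095] w [ 0.006 -0.017 -0.037]
```

Next, go beside the +x face and lower down. The target TCP height is 0.121, so the fingertips are 7 mm above the stand.

```bash
python3 -m handwheel '[{"tx":2,"ty":-3,"tz":0,"wx":0,"wy":0,"wz":0,"claw":0.65},{"tx":2.9,"ty":-6,"tz":1,"wx":0,"wy":0,"wz":0,"claw":0.65},{"tx":2.9,"ty":-6,"tz":4,"wx":0,"wy":0,"wz":0,"claw":0.65},{"tx":2.9,"ty":-6,"tz":7,"wx":0,"wy":0,"wz":0,"claw":0.65},{"tx":2.9,"ty":-6,"tz":10,"wx":0,"wy":0,"wz":0,"claw":0.65},{"tx":2.9,"ty":-6,"tz":12,"wx":0,"wy":0,"wz":0,"claw":0.65},{"tx":2.9,"ty":-6,"tz":12,"wx":0,"wy":0,"wz":0,"claw":0.65}]'; python3 -c "
from go import *
show(); plan(.052,-.161,.121,0)
for c in('top','scene'):
  p,d=vision.get_image(c); cv2.imwrite(f'pics/a_{c}.png',cv2.resize(p[120:270,180:350],None,fx=4,fy=4))
"
```

```text
clock: 2.47
position: [0.6135, -0.0736, 0.1163]
ee_rot: [-3.139, -0.109, 0.012]
force: [-0.6, 0.2, -0.8]
width: 0.647
t 2.47 pos [ 0.613 -0.074  0.116] blk [ 0.101 -0.163] yaw tool x rel blk 0.03 z [-0.007  0.    -1.   ] F [-0.584  0.159 -0.782] w 0.647 q [ 0.097  0.552 -0.094  1.715  0.063  0.885 -1.525]
t [-4.926 -0.167 -0.432] w [-0.043  0.421  0.032]
```

View pics/a_scene.png

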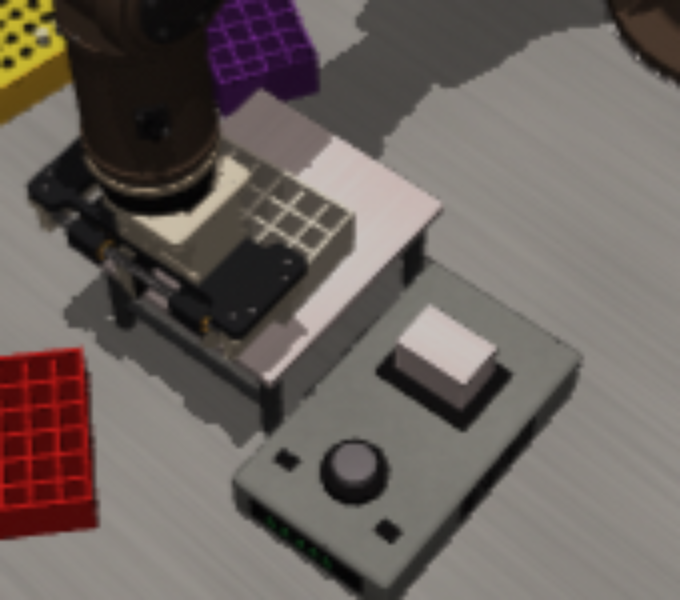

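View pics/a_top.png

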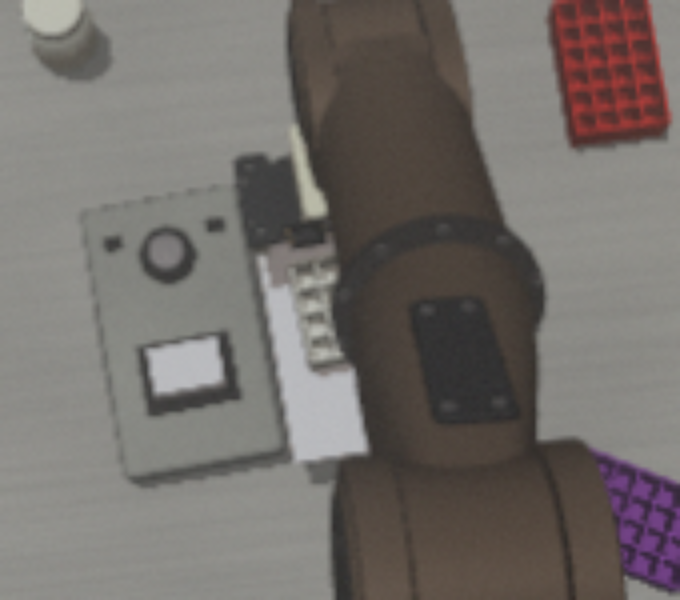

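```bash
python3 -m handwheel '[{"tx":-0.8,"ty":0,"tz":-0.3,"wx":0,"wy":0,"wz":0,"claw":0.65},{"tx":-1.6,"ty":0,"tz":-0.3,"wx":0,"wy":0,"wz":0,"claw":0.65},{"tx":-2,"ty":0,"tz":-0.3,"wx":0,"wy":0,"wz":0,"claw":0.65},{"tx":-2.3,"ty":0,"tz":-0.3,"wx":0,"wy":0,"wz":0,"claw":0.65},{"tx":-2.6,"ty":0,"tz":-0.3,"wx":0,"wy":0,"wz":0,"claw":0.65},{"tx":-2.9,"ty":0,"tz":-0.3,"wx":0,"wy":0,"wz":0,"claw":0.65},{"tx":-3.2,"ty":0,"tz":-0.3,"wx":0,"wy":0,"wz":0,"claw":0.65}]'; python3 -c "
from go import *
show(); plan(.052,-.161,.121,0)
";  python3 -m handwheel '[{"tx":-0.3,"ty":0,"tz":0,"wx":0,"wy":0,"wz":0,"claw":0.65},{"tx":-0.6,"ty":0,"tz":0,"wx":0,"wy":0,"wz":0,"claw":0.65},{"tx":-0.9,"ty":0,"tz":0,"wx":0,"wy":0,"wz":0,"claw":0.65},{"tx":-1.2,"ty":0,"tz":0,"wx":0,"wy":0,"wz":0,"claw":0.65},{"tx":-1.2,"ty":0,"tz":0,"wx":0,"wy":0,"wz":0,"claw":0.65}]'; python3 -c "
from go import *
show(); plan(.052,-.161,.121,0)
for c in('scene',):
  p,d=vision.get_image(c); cv2.imwrite(f'pics/b_{c}.png',cv2.resize(p[120:270,180:350],None,fx=4,fy=4))
"
```

```text
clock: 3.15
position: [0.5848, -0.0761, 0.1242]
ee_rot: [3.139, 0.109, 0.002]
force: [1.4, -0.5, 1.3]
width: 0.653
t 3.15 pos [ 0.585 -0.076  0.124] blk [ 0.072 -0.163] yaw tool x rel blk 0.01 z [ 0.002 -0.    -1.   ] F [ 1.407 -0.533  1.267] w 0.653 q [ 0.109  0.5   -0.099  1.789  0.063  0.855 -1.521]
t [-2.046 -0.219  0.319] w [ 0.017 -0.087  0.014]
clock: 3.57
position: [0.5717, -0.0768, 0.1236]
ee_rot: [-3.14, -0.109, 0.001]
force: [-0.0, -0.5, 0.5]
width: 0.648
t 3.57 pos [ 0.572 -0.077  0.124] blk [ 0.059 -0.163] yaw tool x rel blk 0.01 z [-0.001 -0.    -1.   ] F [-0.027 -0.508  0.47 ] w 0.648 q [ 0.113  0.484 -0.1    1.819  0.062  0.842 -1.519]
t [-0.729 -0.201  0.262] w [-0.002  0.047  0.013]
```

View pics/b_scene.png

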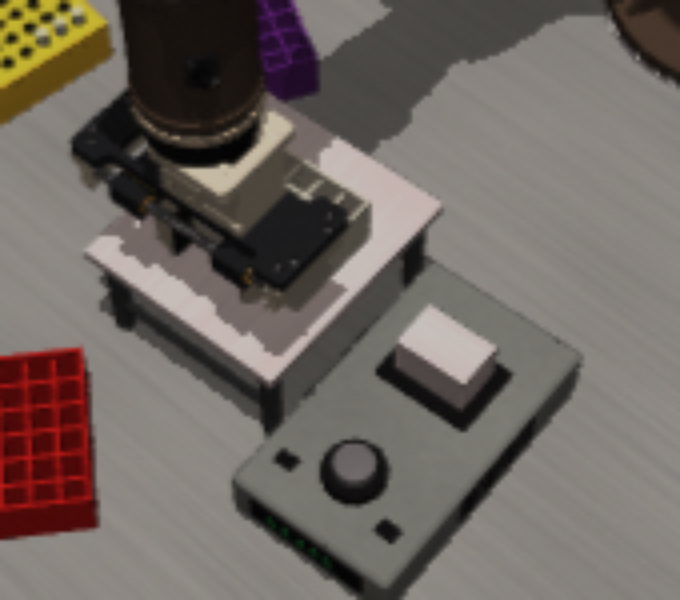

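```bash
python3 -m handwheel '[{"tx":1.5,"ty":0,"tz":0,"wx":0,"wy":0,"wz":0,"claw":0.65},{"tx":2,"ty":0,"tz":-3,"wx":0,"wy":0,"wz":0,"claw":0.65},{"tx":2,"ty":0,"tz":-6.5,"wx":0,"wy":0,"wz":0,"claw":0.65},{"tx":0,"ty":2,"tz":-8,"wx":0,"wy":0,"wz":-7,"claw":0.65},{"tx":-2,"ty":5,"tz":-8,"wx":0,"wy":0,"wz":-14,"claw":0.65},{"tx":-4,"ty":8,"tz":-8,"wx":0,"wy":0,"wz":-21,"claw":0.65},{"tx":-6,"ty":11,"tz":-8,"wx":0,"wy":0,"wz":-28,"claw":0.65},{"tx":-6,"ty":13,"tz":-8,"wx":0,"wy":0,"wz":-35,"claw":0.65},{"tx":-6,"ty":15,"tz":-8,"wx":0,"wy":0,"wz":-42,"claw":0.65},{"tx":-6,"ty":15,"tz":-8,"wx":0,"wy":0,"wz":-49,"claw":0.65},{"tx":-6,"ty":15,"tz":-8,"wx":0,"wy":0,"wz":-56,"claw":0.65},{"tx":-6,"ty":15,"tz":-8,"wx":0,"wy":0,"wz":-63,"claw":0.65}]'; python3 -c "
from go import *
show()
from m1 import run
run('1',(.513,-.079,.07),others=True)
plan(0,-.27,.18,90)
"
```

```text
clock: 4.62
position: [0.5222, -0.2311, 0.2032]
ee_rot: [-2.615, -1.739, 0.002]
force: [-0.2, 0.8, -0.5]
width: 0.653
t 4.62 pos [ 0.522 -0.231  0.203] blk [-0.001 -0.313] yaw tool x rel blk 63.29 z [-0.002  0.    -1.   ] F [-0.22   0.778 -0.527] w 0.653 q [ 0.546  0.405 -0.304  1.735  0.138  1.024 -0.205]
top plate [ 0.5159 -0.0786  0.0676] 3.87 -226
top stand [ 0.5149 -0.0833  0.0653] 3.74 -249
top block [0.5001 0.0806 0.0734] 4.2 -375
top warmer [0.5035 0.0753 0.0727] 4.17 -140
scene plate [ 0.5196 -0.0753  0.0645] 3.69 -285
scene stand [ 0.516  -0.0816  0.0616] 3.53 -376
scene block [0.5023 0.0828 0.0838] 4.8 -375
scene warmer [0.5029 0.0837 0.0715] 4.1 -218
t [ 3.8747 -1.8968  2.3232] w [ -0.0887  -0.0214 -26.8787]
```

View pics/fit1_top.png

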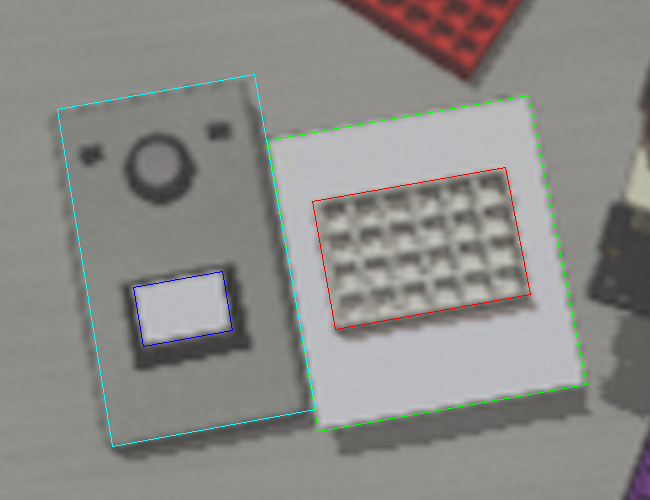

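View pics/fit1_scene.png

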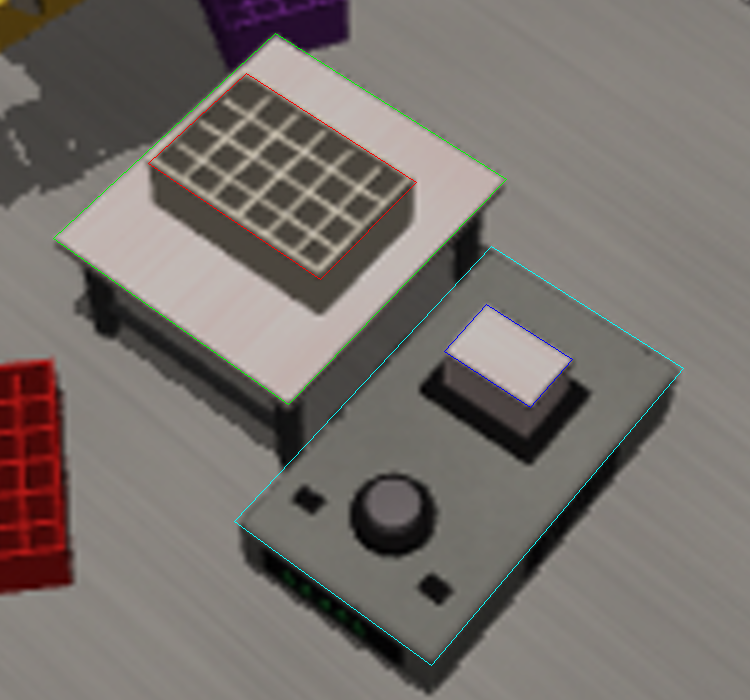

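```bash
python3 -c "
from go import *
plan(.085,-.163,.203,0);plan(.085,-.163,.123,0);plan(.0535,-.163,.123,0);
"
```

```text
t [17.262  0.844  0.019] w [-0.081  0.05  63.121]
t [17.262  0.856  8.019] w [-0.081  0.05  63.121]
t [15.837 -1.953  8.023] w [-0.081  0.05  63.121]
```

```bash
python3 -m handwheel '[{"tx":3,"ty":0,"tz":0,"wx":0,"wy":0,"wz":7,"claw":0.65},{"tx":6,"ty":0.3,"tz":0,"wx":0,"wy":0,"wz":14,"claw":0.65},{"tx":9,"ty":0.5,"tz":0,"wx":0,"wy":0,"wz":21,"claw":0.65},{"tx":12,"ty":0.7,"tz":0,"wx":0,"wy":0,"wz":28,"claw":0.65},{"tx":15,"ty":0.8,"tz":0,"wx":0,"wy":0,"wz":35,"claw":0.65},{"tx":17.3,"ty":0.9,"tz":0,"wx":0,"wy":0,"wz":42,"claw":0.65},{"tx":17.3,"ty":0.9,"tz":0,"wx":0,"wy":0,"wz":49,"claw":0.65},{"tx":17.3,"ty":0.9,"tz":0,"wx":0,"wy":0,"wz":56,"claw":0.65},{"tx":17.3,"ty":0.9,"tz":2,"wx":0,"wy":0,"wz":63,"claw":0.65},{"tx":17.3,"ty":0.9,"tz":5,"wx":0,"wy":0,"wz":63.1,"claw":0.65},{"tx":17.3,"ty":0.9,"tz":8,"wx":0,"wy":0,"wz":63.1,"claw":0.65},{"tx":17.3,"ty":0.9,"tz":8,"wx":0,"wy":0,"wz":63.1,"claw":0.65}]'; python3 -c "
from go import *
show()
plan(.0535,-.163,.123,0);
"
```

```text
clock: 5.72
position: [0.595, -0.0745, 0.1183]
ee_rot: [-3.139, -0.1, 0.015]
force: [-1.8, 0.8, -0.8]
width: 0.653
t 5.72 pos [ 0.595 -0.074  0.118] blk [ 0.083 -0.162] yaw tool x rel blk -0.29 z [-0.009  0.    -1.   ] F [-1.784  0.821 -0.751] w 0.653 q [ 0.094  0.525 -0.085  1.759  0.056  0.869 -1.522]
t [-2.93   0.089 -0.441] w [-0.045  0.54  -0.291]
```

```bash
python3 -m handwheel '[{"tx":-0.8,"ty":0,"tz":0,"wx":0,"wy":0,"wz":0,"claw":0.65},{"tx":-1.5,"ty":0,"tz":0,"wx":0,"wy":0,"wz":0,"claw":0.65},{"tx":-2,"ty":0,"tz":0,"wx":0,"wy":0,"wz":0,"claw":0.65},{"tx":-2.3,"ty":0,"tz":0,"wx":0,"wy":0,"wz":0,"claw":0.65},{"tx":-2.6,"ty":0,"tz":0,"wx":0,"wy":0,"wz":0,"claw":0.65},{"tx":-2.9,"ty":0,"tz":0,"wx":0,"wy":0,"wz":0,"claw":0.65},{"tx":-3.1,"ty":0,"tz":0,"wx":0,"wy":0,"wz":0,"claw":0.65},{"tx":-3.1,"ty":0,"tz":0,"wx":0,"wy":0,"wz":0,"claw":0.65}]'; python3 -c "
from go import *
show()
plan(.0535,-.163,.123,0);
"
```

```text
clock: 6.38
position: [0.5684, -0.0771, 0.1243]
ee_rot: [3.14, 0.106, 0.002]
force: [1.1, 0.6, 0.9]
width: 0.647
t 6.38 pos [ 0.568 -0.077  0.124] blk [ 0.056 -0.163] yaw tool x rel blk -0.1 z [ 0.001 -0.    -1.   ] F [1.118 0.565 0.95 ] w 0.647 q [ 0.107  0.477 -0.09   1.83   0.056  0.836 -1.514]
t [-0.246 -0.002  0.134] w [ 0.012 -0.082 -0.097]
```

Push 2.5 mm more, then back out, rise, and go round behind the plate.

```bash
python3 -m handwheel '[{"tx":-0.2,"ty":0,"tz":0,"wx":0,"wy":0,"wz":0,"claw":0.65},{"tx":-0.3,"ty":0,"tz":0,"wx":0,"wy":0,"wz":0,"claw":0.65},{"tx":-0.3,"ty":0,"tz":0,"wx":0,"wy":0,"wz":0,"claw":0.65}]'; python3 -c "
from go import *
show()
";python3 -m handwheel '[{"tx":1.5,"ty":0,"tz":0,"wx":0,"wy":0,"wz":0,"claw":0.65},{"tx":2,"ty":0,"tz":-3,"wx":0,"wy":0,"wz":0,"claw":0.65},{"tx":2,"ty":0,"tz":-6.5,"wx":0,"wy":0,"wz":0,"claw":0.65},{"tx":0,"ty":2,"tz":-8,"wx":0,"wy":0,"wz":-7,"claw":0.65},{"tx":-2,"ty":5,"tz":-8,"wx":0,"wy":0,"wz":-14,"claw":0.65},{"tx":-4,"ty":8,"tz":-8,"wx":0,"wy":0,"wz":-21,"claw":0.65},{"tx":-5.4,"ty":10,"tz":-8,"wx":0,"wy":0,"wz":-28,"claw":0.65},{"tx":-5.4,"ty":10.8,"tz":-8,"wx":0,"wy":0,"wz":-35,"claw":0.65},{"tx":-5.4,"ty":10.8,"tz":-8,"wx":0,"wy":0,"wz":-42,"claw":0.65},{"tx":-5.4,"ty":10.8,"tz":-8,"wx":0,"wy":0,"wz":-49,"claw":0.65},{"tx":-5.4,"ty":10.8,"tz":-8,"wx":0,"wy":0,"wz":-56,"claw":0.65},{"tx":-5.4,"ty":10.8,"tz":-8,"wx":0,"wy":0,"wz":-63,"claw":0.65}]'; python3 -c "
from go import *
show()
from m1 import run
run('2',(.512,-.079,.07),others=False)
plan(0,-.27,.123,90)
"
```

```text
clock: 6.63
position: [0.5651, -0.0772, 0.1238]
ee_rot: [3.14, 0.106, 0.0]
force: [1.8, -0.1, 1.3]
width: 0.649
t 6.63 pos [ 0.565 -0.077  0.124] blk [ 0.053 -0.163] yaw tool x rel blk -0.09 z [ 0. -0. -1.] F [ 1.796 -0.059  1.322] w 0.649 q [ 0.108  0.473 -0.09   1.837  0.056  0.833 -1.514]
clock: 7.63
position: [0.5177, -0.1886, 0.2032]
ee_rot: [-2.616, -1.738, 0.002]
force: [0.0, 0.2, -0.9]
width: 0.653
t 7.63 pos [ 0.518 -0.189  0.203] blk [-0.002 -0.271] yaw tool x rel blk 63.24 z [-0.002  0.    -1.   ] F [ 0.048  0.169 -0.861] w 0.653 q [ 0.479  0.374 -0.302  1.784  0.129  1.005 -0.27 ]
top plate [ 0.5094 -0.0783  0.0673] 3.86 -205
scene plate [ 0.5136 -0.0832  0.0689] 3.95 -263
t [0.178  0.1763 8.0177] w [ -0.0984  -0.0167 -26.9692]
```

```bash
python3 -m handwheel '[{"tx":0.2,"ty":0.2,"tz":0,"wx":0,"wy":0,"wz":-7,"claw":0.65},{"tx":0.2,"ty":0.2,"tz":0,"wx":0,"wy":0,"wz":-14,"claw":0.65},{"tx":0.2,"ty":0.2,"tz":0,"wx":0,"wy":0,"wz":-21,"claw":0.65},{"tx":0.2,"ty":0.2,"tz":1,"wx":0,"wy":0,"wz":-27,"claw":0.65},{"tx":0.2,"ty":0.2,"tz":4,"wx":0,"wy":0,"wz":-27,"claw":0.65},{"tx":0.2,"ty":0.2,"tz":7,"wx":0,"wy":0,"wz":-27,"claw":0.65},{"tx":0.2,"ty":0.2,"tz":8,"wx":0,"wy":0,"wz":-27,"claw":0.65},{"tx":0.2,"ty":0.2,"tz":8,"wx":0,"wy":0,"wz":-27,"claw":0.65},{"tx":0.2,"ty":0.2,"tz":8,"wx":0,"wy":0,"wz":-27,"claw":0.65}]'; python3 -c "
from go import *
show()
plan(0,-.0735,.123,90);
for c in('scene',):
  p,d=vision.get_image(c); cv2.imwrite(f'pics/c_{c}.png',cv2.resize(p[120:270,180:350],None,fx=4,fy=4))
"
```

```text
clock: 8.48
position: [0.521, -0.1874, 0.124]
ee_rot: [-2.147, -2.293, 0.001]
force: [0.1, -0.3, 0.4]
width: 0.648
t 8.48 pos [ 0.521 -0.187  0.124] blk [ 0.001 -0.27 ] yaw tool x rel blk 89.82 z [-0.001  0.    -1.   ] F [ 0.075 -0.344  0.444] w 0.648 q [ 0.526  0.48  -0.379  1.858  0.23   0.847  0.098]
t [19.628 -0.177  0.104] w [-0.057 -0.02  -0.182]
```

View pics/c_scene.png

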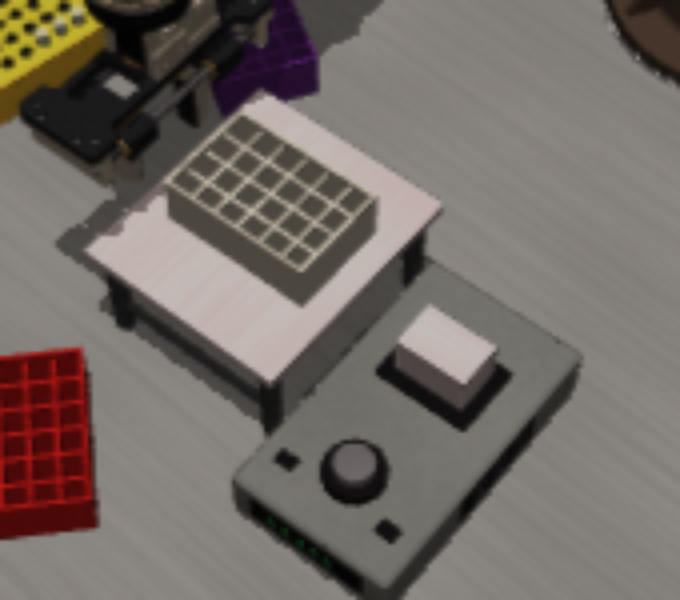

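```bash
python3 -m handwheel '[{"tx":1,"ty":0,"tz":0,"wx":0,"wy":0,"wz":-0.2,"claw":0.65},{"tx":2,"ty":0,"tz":0,"wx":0,"wy":0,"wz":-0.2,"claw":0.65},{"tx":2.6,"ty":0,"tz":0,"wx":0,"wy":0,"wz":-0.2,"claw":0.65},{"tx":3,"ty":0,"tz":0,"wx":0,"wy":0,"wz":-0.2,"claw":0.65},{"tx":3.4,"ty":0,"tz":0,"wx":0,"wy":0,"wz":-0.2,"claw":0.65},{"tx":3.8,"ty":0,"tz":0,"wx":0,"wy":0,"wz":-0.2,"claw":0.65},{"tx":4.2,"ty":0,"tz":0,"wx":0,"wy":0,"wz":-0.2,"claw":0.65},{"tx":4.6,"ty":0,"tz":0,"wx":0,"wy":0,"wz":-0.2,"claw":0.65},{"tx":5,"ty":0,"tz":0,"wx":0,"wy":0,"wz":-0.2,"claw":0.65},{"tx":5.4,"ty":0,"tz":0,"wx":0,"wy":0,"wz":-0.2,"claw":0.65},{"tx":5.8,"ty":0,"tz":0,"wx":0,"wy":0,"wz":-0.2,"claw":0.65},{"tx":6.2,"ty":0,"tz":0,"wx":0,"wy":0,"wz":-0.2,"claw":0.65}]' && python3 -m handwheel '[{"tx":0.4,"ty":0,"tz":0,"wx":0,"wy":0,"wz":0,"claw":0.65},{"tx":0.8,"ty":0,"tz":0,"wx":0,"wy":0,"wz":0,"claw":0.65},{"tx":1.2,"ty":0,"tz":0,"wx":0,"wy":0,"wz":0,"claw":0.65},{"tx":1.6,"ty":0,"tz":0,"wx":0,"wy":0,"wz":0,"claw":0.65},{"tx":2,"ty":0,"tz":0,"wx":0,"wy":0,"wz":0,"claw":0.65},{"tx":2.4,"ty":0,"tz":0,"wx":0,"wy":0,"wz":0,"claw":0.65},{"tx":2.8,"ty":0,"tz":0,"wx":0,"wy":0,"wz":0,"claw":0.65},{"tx":3.2,"ty":0,"tz":0,"wx":0,"wy":0,"wz":0,"claw":0.65},{"tx":3.6,"ty":0,"tz":0,"wx":0,"wy":0,"wz":0,"claw":0.65},{"tx":4,"ty":0,"tz":0,"wx":0,"wy":0,"wz":0,"claw":0.65},{"tx":4.4,"ty":0,"tz":0,"wx":0,"wy":0,"wz":0,"claw":0.65},{"tx":4.8,"ty":0,"tz":0,"wx":0,"wy":0,"wz":0,"claw":0.65}]'; python3 -c "
from go import *
show()
plan(0,-.0735,.123,90);
for c in('scene','top'):
  p,d=vision.get_image(c); cv2.imwrite(f'pics/{c}3.png',p); cv2.imwrite(f'pics/d_{c}.png',cv2.resize(p[120:270,180:350],None,fx=4,fy=4))
from m1 import run
s,_=st();q=B+ey*(blk(s['position'])[1]+.0735)
run('3',(*q,.069),new=False,others=False)
"
```

```text
clock: 9.53
position: [0.5168, -0.1254, 0.1237]
ee_rot: [2.141, 2.299, -0.0]
force: [-0.1, -2.7, 1.4]
width: 0.646
clock: 10.53
position: [0.5134, -0.0774, 0.1237]
ee_rot: [-2.141, -2.299, 0.0]
force: [0.4, -1.8, 0.6]
width: 0.646
t 10.53 pos [ 0.513 -0.077  0.124] blk [ 0.001 -0.16 ] yaw tool x rel blk 90.11 z [-0. -0. -1.] F [ 0.434 -1.769  0.637] w 0.646 q [ 0.353  0.436 -0.405  1.94   0.231  0.81  -0.107]
t [ 8.607 -0.097  0.071] w [-0.004  0.002  0.114]
top plate [0.5028 0.0006 0.0861] 4.93 -152
scene plate [ 0.5073 -0.0001  0.0692] 3.97 -215
```

View pics/d_scene.png

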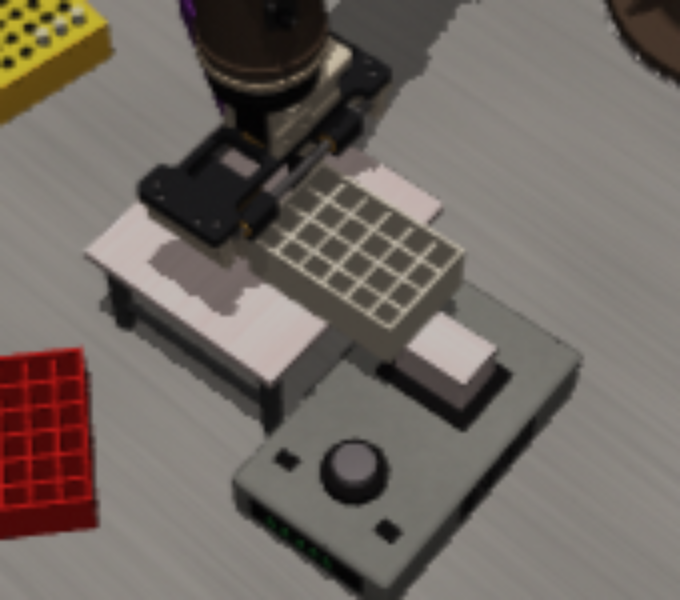

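View pics/fit3_top.png

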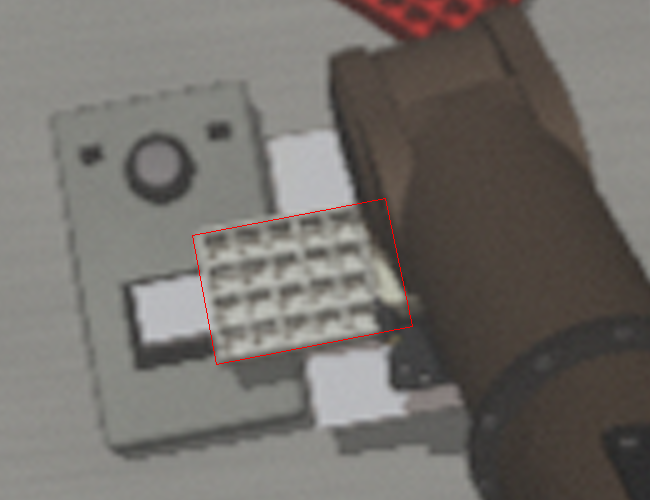

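```bash
python3 -m handwheel '[{"tx":0.4,"ty":0,"tz":0,"wx":0,"wy":0,"wz":0,"claw":0.65},{"tx":0.8,"ty":0,"tz":0,"wx":0,"wy":0,"wz":0,"claw":0.65},{"tx":1.2,"ty":0,"tz":0,"wx":0,"wy":0,"wz":0,"claw":0.65},{"tx":1.6,"ty":0,"tz":0,"wx":0,"wy":0,"wz":0,"claw":0.65},{"tx":2,"ty":0,"tz":0,"wx":0,"wy":0,"wz":0,"claw":0.65},{"tx":2.4,"ty":0,"tz":0,"wx":0,"wy":0,"wz":0,"claw":0.65},{"tx":2.8,"ty":0,"tz":0,"wx":0,"wy":0,"wz":0,"claw":0.65},{"tx":3.2,"ty":0,"tz":0,"wx":0,"wy":0,"wz":0,"claw":0.65},{"tx":3.6,"ty":0,"tz":0,"wx":0,"wy":0,"wz":0,"claw":0.65},{"tx":4,"ty":0,"tz":0,"wx":0,"wy":0,"wz":0,"claw":0.65},{"tx":4.4,"ty":0,"tz":0,"wx":0,"wy":0,"wz":0,"claw":0.65},{"tx":4.8,"ty":0,"tz":0,"wx":0,"wy":0,"wz":0,"claw":0.65}]' && python3 -m handwheel '[{"tx":0.4,"ty":0,"tz":0,"wx":0,"wy":0,"wz":0,"claw":0.65},{"tx":0.8,"ty":0,"tz":0,"wx":0,"wy":0,"wz":0,"claw":0.65},{"tx":1.2,"ty":0,"tz":0,"wx":0,"wy":0,"wz":0,"claw":0.65},{"tx":1.6,"ty":0,"tz":0,"wx":0,"wy":0,"wz":0,"claw":0.65},{"tx":2,"ty":0,"tz":0,"wx":0,"wy":0,"wz":0,"claw":0.65},{"tx":2.4,"ty":0,"tz":0,"wx":0,"wy":0,"wz":0,"claw":0.65},{"tx":2.7,"ty":0,"tz":0,"wx":0,"wy":0,"wz":0,"claw":0.65},{"tx":3,"ty":0,"tz":0,"wx":0,"wy":0,"wz":0,"claw":0.65},{"tx":3.2,"ty":0,"tz":0,"wx":0,"wy":0,"wz":0,"claw":0.65},{"tx":3.4,"ty":0,"tz":0,"wx":0,"wy":0,"wz":0,"claw":0.65},{"tx":3.4,"ty":0,"tz":0,"wx":0,"wy":0,"wz":0,"claw":0.65}]'; python3 -c "
from go import *
show()
plan(0,-.0735,.123,90);
for c in('scene','top'):
  p,d=vision.get_image(c); cv2.imwrite(f'pics/{c}4.png',p); cv2.imwrite(f'pics/e_{c}.png',cv2.resize(p[120:270,180:350],None,fx=4,fy=4))
"
```

```text
clock: 11.63
position: [0.51, -0.0295, 0.1237]
ee_rot: [-2.141, -2.299, 0.0]
force: [0.0, -1.6, -0.2]
width: 0.652
clock: 12.55
position: [0.5077, 0.0045, 0.1238]
ee_rot: [-2.141, -2.299, -0.0]
force: [0.5, -0.5, 0.3]
width: 0.65
t 12.55 pos [0.508 0.004 0.124] blk [ 0.001 -0.077] yaw tool x rel blk 90.14 z [ 0.  0. -1.] F [ 0.485 -0.525  0.312] w 0.65 q [ 0.209  0.422 -0.421  1.967  0.235  0.8   -0.273]
t [ 0.396 -0.105  0.077] w [ 0.009 -0.013  0.14 ]
```

View pics/e_scene.png

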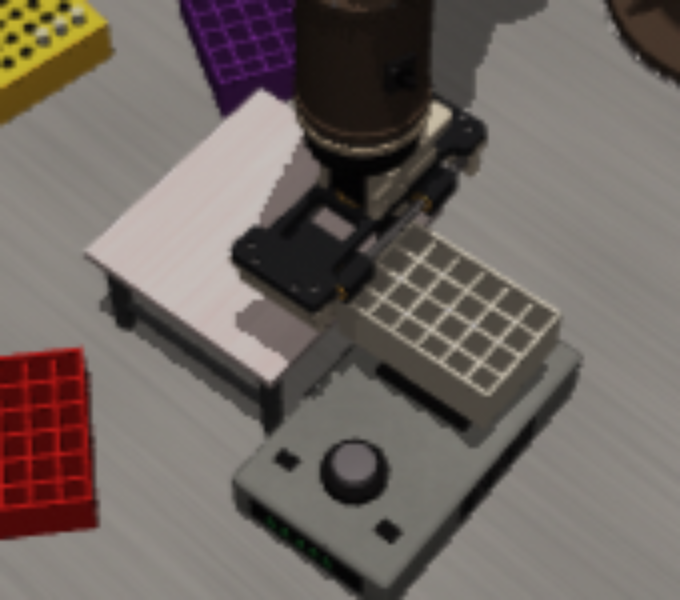

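```bash
python3 -m handwheel '[{"tx":-1,"ty":0,"tz":0,"wx":0,"wy":0,"wz":0,"claw":0.65},{"tx":-3,"ty":0,"tz":-1,"wx":0,"wy":0,"wz":0,"claw":0.65},{"tx":-6,"ty":0,"tz":-3,"wx":0,"wy":0,"wz":0,"claw":0.65},{"tx":-9.5,"ty":0,"tz":-4,"wx":0,"wy":0,"wz":0,"claw":0.65},{"tx":-13,"ty":0,"tz":-5,"wx":0,"wy":0,"wz":0,"claw":0.65},{"tx":-17,"ty":0,"tz":-5,"wx":0,"wy":0,"wz":0,"claw":0.65},{"tx":-18,"ty":0,"tz":-5,"wx":0,"wy":0,"wz":0,"claw":0.65}]'; python3 -c "
from go import *
show()
from m1 import run
import m1
q=B
# plate top now 0.1425
src=open('m1.py').read().replace('.144','.1425'); open('m2.py','w').write(src)
import m2
m2.run('5',(*B,.07),others=False)
"
```

```text
clock: 13.23
position: [0.52, -0.1843, 0.1742]
ee_rot: [2.148, 2.288, -0.004]
force: [0.3, 0.3, 0.4]
width: 0.65
t 13.23 pos [ 0.52  -0.184  0.174] blk [ 0.    -0.267] yaw tool x rel blk 89.65 z [ 0.001 -0.004 -1.   ] F [0.254 0.275 0.381] w 0.65 q [ 0.526  0.414 -0.382  1.814  0.191  0.947  0.124]
top plate [0.4974 0.0696 0.0701] 4.02 -198
scene plate [0.502  0.0828 0.0696] 3.99 -290
```

View pics/fit5_top.png

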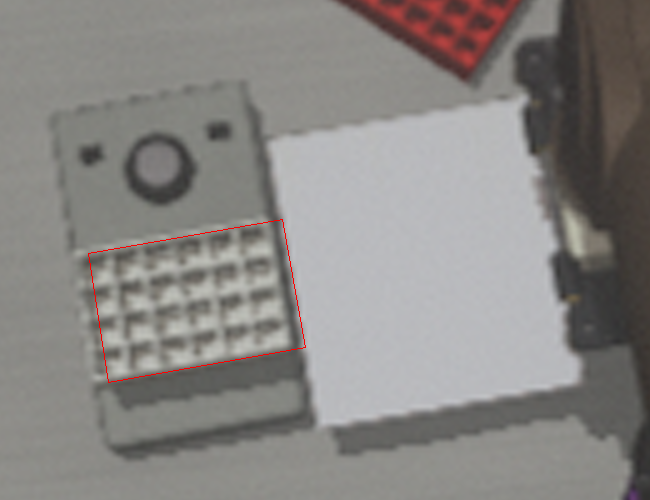

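View pics/fit5_scene.png

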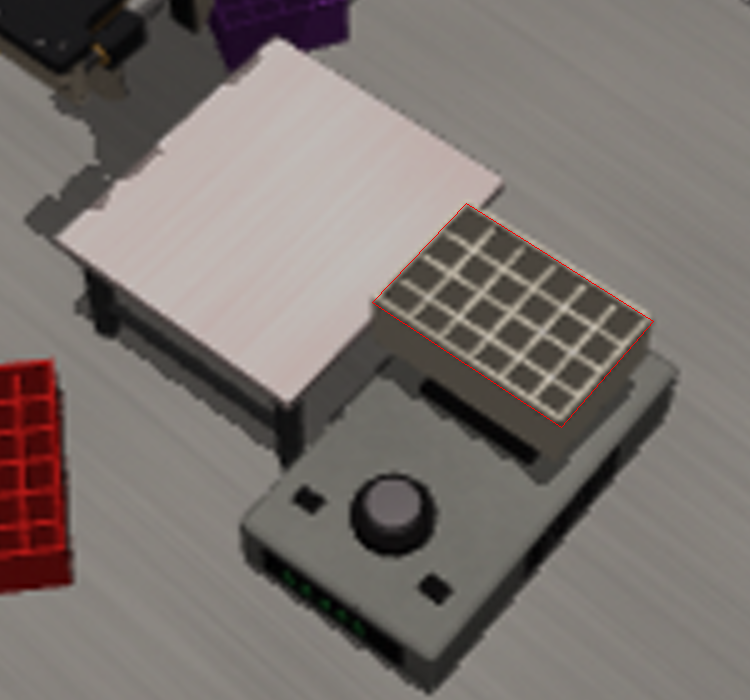

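Run:
```python
from fit import *
from go import B,ex,ey,blk
for cam,b in(('top',(.5001,.0806)),('scene',(.5023,.0828))):
    C=cloud(cam,np.load(f'{cam}5.npy'))
    m=(C[...,2]>.115)&(C[...,2]<.16)&(abs(C[...,0]-.5)<.08)&(abs(C[...,1]-.08)<.1)
    q=C[m][:,:2]; 
    d=(q-b); xx=d@ex; yy=d@ey
    print(cam,m.sum(),'x',np.percentile(xx,[0.5,3,97,99.5]),'y',np.percentile(yy,[.5,3,97,99.5]))
    m0=(C[...,2]>.135)&m; d=C[m0][:,:2]-b; print('  rim z',np.median(C[m0][:,2]),'y mid',(np.percentile(d@ey,1)+np.percentile(d@ey,99))/2,'x mid',(np.percentile(d@ex,1)+np.percentile(d@ex,99))/2)
    # level check: plane of rim points
    P=C[m0]; A=np.c_[P[:,:2]-np.array(b),np.ones(len(P))]; print('  plane',np.linalg.lstsq(A,P[:,2],rcond=None)[0])
# top: score vs y by fixed x,yaw, using white-vs-grey image intensity
import fit
img=cv2.imread('pics/top5.png'); 
g=cv2.GaussianBlur(img.astype(np.float32),(0,0),.6)
for name,face in(('+y',.064),('-y',-.064),('+x',.04275),('-x',-.04275)):
    prof=[]
    for e in np.arange(-.012,.0121,.002):
        s=np.linspace(-.035,.035,40)
        c=np.array((.5001,.0806))
        P=[np.r_[c+(ey*(face+e)+ex*t if 'y' in name else ex*(face+e)+ey*t),.1425] for t in s]
        uv=proj('top',P).astype(np.float32)
        prof.append(cv2.remap(g,uv[:,:1],uv[:,1:],cv2.INTER_LINEAR).mean())
    print(name,np.round(prof))
```

```text
top 559 x [-0.044 -0.044  0.04   0.042] y [-0.067 -0.065  0.059  0.061]
  rim z 0.13914595527030071 y mid -0.0030503338037113394 x mid -0.0012923059920590257
  plane [-0.001  0.002  0.14 ]
scene 1353 x [-0.047 -0.045  0.04   0.041] y [-0.065 -0.063  0.062  0.063]
  rim z 0.1382456782292456 y mid -0.0010589741925316337 x mid -0.0029967745686007366
  plane [ 0.001 -0.001  0.139]
+y [127. 121. 119. 125. 134. 139. 140. 138. 138. 138. 138. 138. 138.]
-y [163. 140. 116. 103. 109. 125. 140. 146. 145. 143. 141. 139. 138.]
+x [116. 108. 109. 120. 134. 143. 140. 134. 131. 130. 130. 130. 130.]
-x [ 92.  91.  91.  95. 108. 129. 150. 162. 164. 159. 150. 137. 126.]
```

```bash
python3 -c "
from go import *
s,_=st(); print(blk(s['position']))
plan(0,-.09,.174,90);plan(0,-.09,.123,90);plan(0,-.0755,.123,90)"
```

```text
[ 0.    -0.262]
t [17.24  -0.114 -0.077] w [-0.025  0.073 -0.254]
t [17.247 -0.111  5.023] w [-0.025  0.073 -0.254]
t [18.697 -0.118  5.022] w [-0.025  0.073 -0.254]
```

```bash
python3 -m handwheel '[{"tx":3.5,"ty":0,"tz":1,"wx":0,"wy":0,"wz":-0.2,"claw":0.65},{"tx":7,"ty":0,"tz":2,"wx":0,"wy":0,"wz":-0.2,"claw":0.65},{"tx":10.5,"ty":0,"tz":3,"wx":0,"wy":0,"wz":-0.2,"claw":0.65},{"tx":13.5,"ty":0,"tz":4.5,"wx":0,"wy":0,"wz":-0.2,"claw":0.65},{"tx":15.5,"ty":0,"tz":5,"wx":0,"wy":0,"wz":-0.2,"claw":0.65},{"tx":17,"ty":0,"tz":5,"wx":0,"wy":0,"wz":-0.2,"claw":0.65},{"tx":17.6,"ty":0,"tz":5,"wx":0,"wy":0,"wz":-0.2,"claw":0.65},{"tx":17.9,"ty":0,"tz":5,"wx":0,"wy":0,"wz":-0.2,"claw":0.65},{"tx":18,"ty":0,"tz":5,"wx":0,"wy":0,"wz":-0.2,"claw":0.65},{"tx":18,"ty":0,"tz":5,"wx":0,"wy":0,"wz":-0.2,"claw":0.65}]';python3 -c "
from go import *
show();plan(0,-.0755,.123,90)"
```

```text
clock: 14.17
position: [0.5078, 0.0033, 0.1239]
ee_rot: [2.138, 2.301, -0.0]
force: [0.6, 0.2, 0.5]
width: 0.651
t 14.17 pos [0.508 0.003 0.124] blk [ 0.001 -0.079] yaw tool x rel blk 90.27 z [ 0. -0. -1.] F [0.636 0.234 0.464] w 0.651 q [ 0.209  0.421 -0.42   1.966  0.235  0.8   -0.269]
t [ 0.318 -0.108  0.087] w [0.016 0.023 0.274]
```

```bash
python3 -m handwheel '[{"tx":0.1,"ty":0,"tz":0,"wx":0,"wy":0,"wz":0.2,"claw":0.65},{"tx":0.2,"ty":0,"tz":0,"wx":0,"wy":0,"wz":0.2,"claw":0.65},{"tx":0.3,"ty":0,"tz":0,"wx":0,"wy":0,"wz":0.2,"claw":0.65},{"tx":0.35,"ty":0,"tz":0,"wx":0,"wy":0,"wz":0.2,"claw":0.65},{"tx":0.35,"ty":0,"tz":0,"wx":0,"wy":0,"wz":0.2,"claw":0.65}]';python3 -c "
from go import *
show()"
python3 -m handwheel '[{"tx":-1,"ty":0,"tz":0,"wx":0,"wy":0,"wz":0,"claw":0.65},{"tx":-3,"ty":0,"tz":-1,"wx":0,"wy":0,"wz":0,"claw":0.65},{"tx":-6,"ty":0,"tz":-4,"wx":0,"wy":0,"wz":0,"claw":0.3},{"tx":-9,"ty":0,"tz":-7,"wx":0,"wy":0,"wz":0,"claw":0},{"tx":-12,"ty":0,"tz":-9,"wx":0,"wy":0,"wz":0,"claw":0},{"tx":-14,"ty":0,"tz":-9,"wx":0,"wy":0,"wz":0,"claw":0},{"tx":-14,"ty":0,"tz":-9,"wx":0,"wy":0,"wz":0,"claw":0}]'
python3 - <<'E'
from go import *
import m2
from fit import *
m2.run('6',(.501,.082,.07),others=False)
for cam,b in(('top',(.5001,.0806)),('scene',(.5023,.0828))):
    C=cloud(cam,np.load(f'{cam}6.npy'))
    m0=(C[...,2]>.135)&(C[...,2]<.16)&(abs(C[...,0]-.5)<.08)&(abs(C[...,1]-.08)<.1)
    d=C[m0][:,:2]-b; print('  y mid',(np.percentile(d@ey,1)+np.percentile(d@ey,99))/2,'x mid',(np.percentile(d@ex,1)+np.percentile(d@ex,99))/2)
    k=C[(abs(C[...,2]-.072)<.012)&(np.hypot(*(np.moveaxis(C[...,:2],-1,0)-(B+.105*ex)[:,None,None]))<.03)]
    print('key',len(k),k.mean(0),np.median(k[:,2]),'nominal',B+.105*ex)
    if cam=='top':
        for r in nets.cut_out('start','top'): print(r['score'],r['uv'],C[r['region']].mean(0))
    else:
        for r in nets.cut_out('start','scene'): print(r['score'],r['uv'],C[r['region']].mean(0))
plan(.105,0,.15,90); show()
E
```

```text
clock: 14.58
position: [0.5075, 0.0071, 0.1238]
ee_rot: [2.142, 2.298, -0.0]
force: [-0.2, -1.1, 0.8]
width: 0.653
t 14.58 pos [0.507 0.007 0.124] blk [ 0.001 -0.075] yaw tool x rel blk 90.08 z [ 0. -0. -1.] F [-0.172 -1.123  0.844] w 0.653 q [ 0.202  0.421 -0.42   1.967  0.235  0.8   -0.279]
clock: 15.17
position: [0.5178, -0.1387, 0.215]
ee_rot: [2.147, 2.288, -0.001]
force: [0.5, 0.2, -0.3]
width: 0.338
top plate [0.4976 0.0703 0.0749] 4.29 -208
scene plate [0.5021 0.0854 0.0682] 3.91 -301
  y mid -0.0005680444103215374 x mid -0.0010308965039549367
key 151 [0.6042 0.0875 0.0707] 0.0702882475038169 nominal [0.6061 0.0889]
0.41 [220.5, 184.6] [0.6041 0.087  0.0759]
  y mid 0.0014038330458712445 x mid -0.002388598999205918
key 217 [0.6098 0.0935 0.0705] 0.06900191456941451 nominal [0.6061 0.0889]
0.51 [266.1, 236.0] [0.6194 0.1015 0.0993]
t [21.315  10.4723  6.3345] w [-0.047  -0.0536  0.1706]
t 15.37 pos [ 0.517  -0.1312  0.2132] blk [ 0.001  -0.2135] yaw tool x rel blk 90.17 z [-0.0009  0.0009 -1.    ] F [-0.1642  0.297   0.5578] w 0.16 q [ 0.463   0.349  -0.4087  1.806   0.1593  1.0199  0.0644]
```

View pics/fit6_top.png

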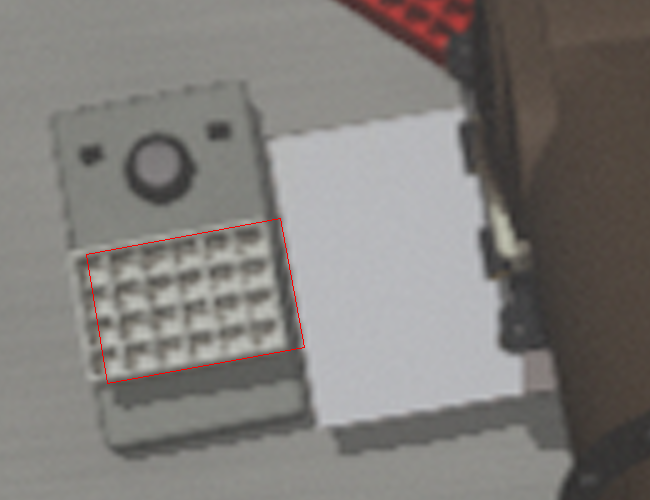

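View pics/fit6_scene.png

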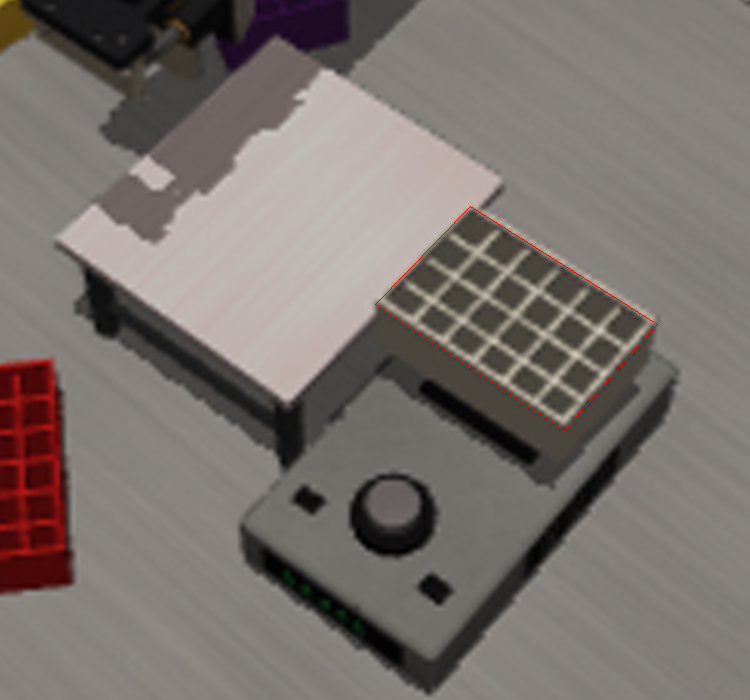

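```bash
python3 -m handwheel '[{"tx":2,"ty":2,"tz":0,"wx":0,"wy":0,"wz":7,"claw":0},{"tx":4,"ty":4,"tz":0,"wx":0,"wy":0,"wz":14,"claw":0},{"tx":6,"ty":6,"tz":0,"wx":0,"wy":0,"wz":21,"claw":0},{"tx":8,"ty":8,"tz":0,"wx":0,"wy":0,"wz":28,"claw":0},{"tx":10,"ty":10,"tz":0,"wx":0,"wy":0,"wz":35,"claw":0},{"tx":12.5,"ty":10.5,"tz":0,"wx":0,"wy":0,"wz":42,"claw":0},{"tx":15,"ty":10.5,"tz":0,"wx":0,"wy":0,"wz":49,"claw":0},{"tx":17,"ty":10.5,"tz":0,"wx":0,"wy":0,"wz":56,"claw":0},{"tx":19,"ty":10.5,"tz":0,"wx":0,"wy":0,"wz":63,"claw":0},{"tx":21,"ty":10.5,"tz":0,"wx":0,"wy":0,"wz":70,"claw":0},{"tx":21.3,"ty":10.5,"tz":0,"wx":0,"wy":0,"wz":77,"claw":0},{"tx":21.3,"ty":10.5,"tz":0,"wx":0,"wy":0,"wz":84,"claw":0}]'
python3 - <<'E'
from go import *
show();plan(.105,0,.11,0)
E
```

```text
clock: 16.37
position: [0.6058, 0.0922, 0.2131]
ee_rot: [-3.128, -0.276, 0.002]
force: [0.6, -0.4, 0.4]
width: 0.005
t 16.37 pos [0.606 0.092 0.213] blk [0.105 0.003] yaw tool x rel blk 6.13 z [-0.002  0.002 -1.   ] F [ 0.562 -0.392  0.35 ] w 0.005 q [-0.158  0.444 -0.114  1.631  0.054  1.071 -1.681]
t [-0.016  0.348 10.305] w [-0.097  0.075  6.129]
```

```bash
python3 -m handwheel '[{"tx":0,"ty":0.3,"tz":0,"wx":0,"wy":0,"wz":6,"claw":0},{"tx":0,"ty":0.3,"tz":3,"wx":0,"wy":0,"wz":6,"claw":0},{"tx":0,"ty":0.3,"tz":6,"wx":0,"wy":0,"wz":6,"claw":0},{"tx":0,"ty":0.3,"tz":9,"wx":0,"wy":0,"wz":6,"claw":0},{"tx":0,"ty":0.3,"tz":10.3,"wx":0,"wy":0,"wz":6,"claw":0},{"tx":0,"ty":0.3,"tz":10.3,"wx":0,"wy":0,"wz":6,"claw":0},{"tx":0,"ty":0.3,"tz":10.3,"wx":0,"wy":0,"wz":6,"claw":0}]'
python3 - <<'E'
from go import *
show();plan(.105,0,.09,0)
for c in('scene','top'):
  p,d=vision.get_image(c); cv2.imwrite(f'pics/f_{c}.png',cv2.resize(p[130:280,180:350],None,fx=4,fy=4))
E
```

```text
clock: 16.95
position: [0.6066, 0.0861, 0.11]
ee_rot: [-3.139, -0.115, 0.004]
force: [-0.5, 0.8, 0.1]
width: 0.004
t 16.95 pos [0.607 0.086 0.11 ] blk [ 0.105 -0.003] yaw tool x rel blk 0.23 z [-0.002  0.    -1.   ] F [-0.496  0.814  0.069] w 0.004 q [-0.168  0.549 -0.087  1.739  0.059  0.858 -1.779]
t [-0.025 -0.289  2.002] w [-0.016  0.13   0.232]
```

View pics/f_scene.png

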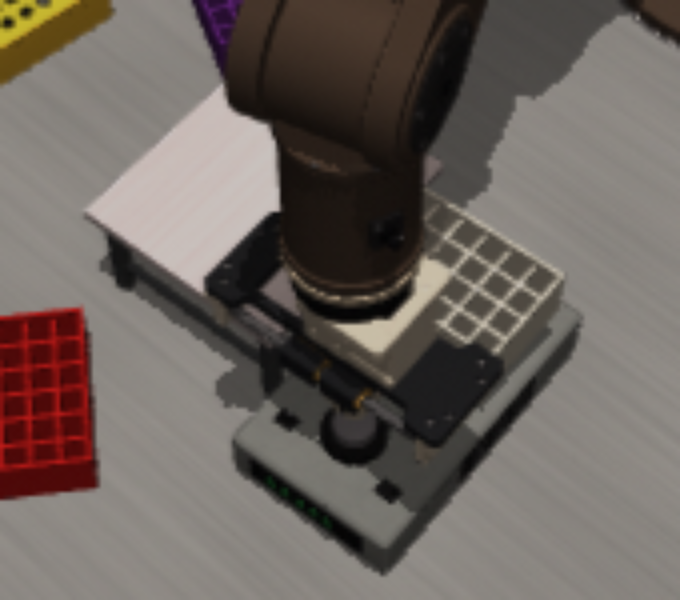

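View pics/f_top.png

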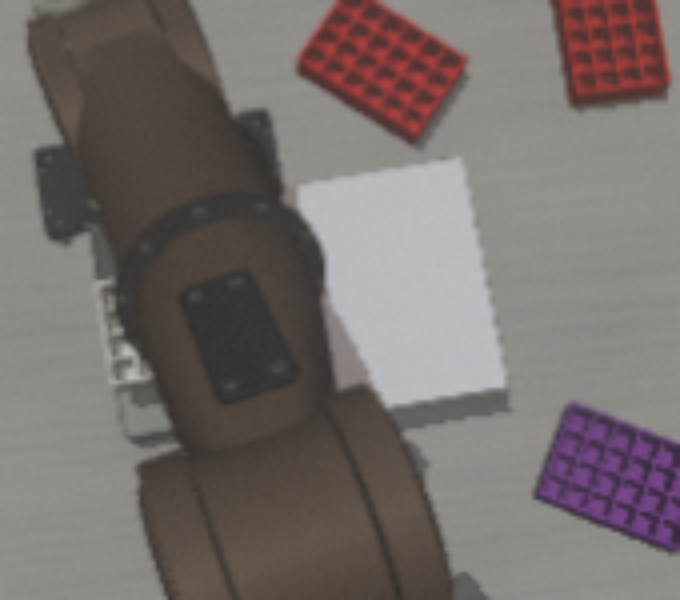

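```bash
python3 -m handwheel '[{"tx":0,"ty":-0.3,"tz":0.5,"wx":0,"wy":0,"wz":0,"claw":0},{"tx":0,"ty":-0.3,"tz":1,"wx":0,"wy":0,"wz":0,"claw":0},{"tx":0,"ty":-0.3,"tz":1.5,"wx":0,"wy":0,"wz":0,"claw":0},{"tx":0,"ty":-0.3,"tz":1.8,"wx":0,"wy":0,"wz":0,"claw":0},{"tx":0,"ty":-0.3,"tz":2,"wx":0,"wy":0,"wz":0,"claw":0},{"tx":0,"ty":-0.3,"tz":2,"wx":0,"wy":0,"wz":0,"claw":0}]'; python3 -m handwheel '[{"tx":0,"ty":0,"tz":0.2,"wx":0,"wy":0,"wz":0,"claw":0},{"tx":0,"ty":0,"tz":0.4,"wx":0,"wy":0,"wz":0,"claw":0},{"tx":0,"ty":0,"tz":0.4,"wx":0,"wy":0,"wz":0,"claw":0}]';  python3 -m handwheel '[{"tx":0,"ty":0,"tz":0.15,"wx":0,"wy":0,"wz":0,"claw":0},{"tx":0,"ty":0,"tz":0.3,"wx":0,"wy":0,"wz":0,"claw":0},{"tx":0,"ty":0,"tz":0.3,"wx":0,"wy":0,"wz":0,"claw":0}]'
```

```text
clock: 17.55
position: [0.607, 0.0877, 0.0903]
ee_rot: [3.14, 0.111, -0.001]
force: [-1.6, 0.7, 2.0]
width: 0.01
clock: 17.8
position: [0.6073, 0.0877, 0.0867]
ee_rot: [3.14, 0.111, 0.0]
force: [-1.7, -0.5, 4.2]
width: 0.004
clock: 18.05
position: [0.6074, 0.0878, 0.0851]
ee_rot: [-3.14, -0.111, -0.001]
force: [-6.3, -1.3, 16.7]
width: 0.007
```

```bash
python3 -m handwheel '[{"tx":0,"ty":0,"tz":0.05,"wx":0,"wy":0,"wz":0,"claw":0},{"tx":0,"ty":0,"tz":0.05,"wx":0,"wy":0,"wz":0,"claw":0}]'
python3 - <<'E'
from go import *
show()
for c in('scene',):
  p,d=vision.get_image(c); cv2.imwrite(f'pics/g_{c}.png',cv2.resize(p[150:270,220:340],None,fx=5,fy=5))
E
```

```text
clock: 18.22
position: [0.6075, 0.0878, 0.0851]
ee_rot: [-3.14, -0.111, -0.002]
force: [-7.6, -1.5, 20.3]
width: 0.004
t 18.22 pos [0.607 0.088 0.085] blk [ 0.106 -0.001] yaw tool x rel blk 0.11 z [ 0.001  0.    -1.   ] F [-7.626 -1.535 20.347] w 0.004 q [-0.173  0.58  -0.085  1.759  0.065  0.805 -1.788]
```

View pics/g_scene.png

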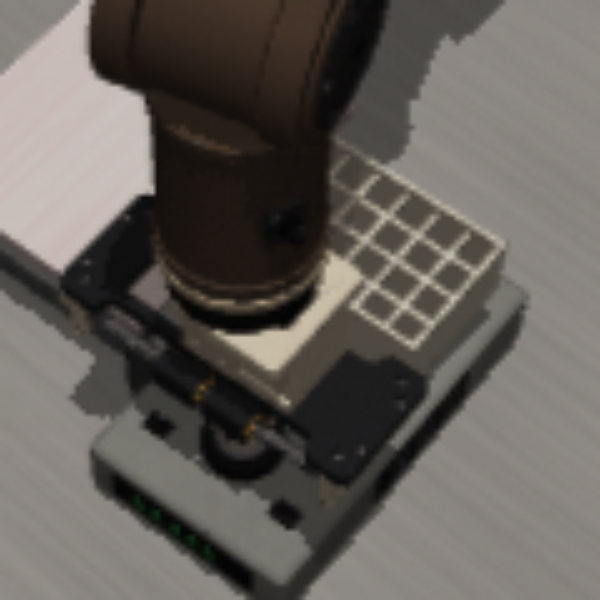

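The key is on its stop: the force rose to 20 N with no further travel. Now rise straight up and move clear.

```bash
python3 -m handwheel '[{"tx":0,"ty":0,"tz":-0.3,"wx":0,"wy":0,"wz":0,"claw":0},{"tx":0,"ty":0,"tz":-1,"wx":0,"wy":0,"wz":0,"claw":0},{"tx":0,"ty":0,"tz":-3,"wx":0,"wy":0,"wz":0,"claw":0},{"tx":0,"ty":0,"tz":-6,"wx":0,"wy":0,"wz":0,"claw":0},{"tx":0,"ty":0,"tz":-9.5,"wx":0,"wy":0,"wz":0,"claw":0},{"tx":0,"ty":0,"tz":-13,"wx":0,"wy":0,"wz":0,"claw":0},{"tx":0,"ty":4,"tz":-14,"wx":0,"wy":0,"wz":-7,"claw":0},{"tx":0,"ty":8,"tz":-14,"wx":0,"wy":0,"wz":-14,"claw":0},{"tx":0,"ty":12,"tz":-14,"wx":0,"wy":0,"wz":-21,"claw":0},{"tx":-2,"ty":16,"tz":-14,"wx":0,"wy":0,"wz":-28,"claw":0},{"tx":-4,"ty":19,"tz":-14,"wx":0,"wy":0,"wz":-35,"claw":0},{"tx":-6,"ty":22,"tz":-14,"wx":0,"wy":0,"wz":-42,"claw":0}]'; python3 -m handwheel '[{"tx":0,"ty":3,"tz":0,"wx":0,"wy":0,"wz":-5,"claw":0},{"tx":0,"ty":6,"tz":0,"wx":0,"wy":0,"wz":-5,"claw":0},{"tx":0,"ty":9,"tz":0,"wx":0,"wy":0,"wz":-5,"claw":0},{"tx":0,"ty":9,"tz":0,"wx":0,"wy":0,"wz":-5,"claw":0},{"tx":0,"ty":9,"tz":0,"wx":0,"wy":0,"wz":-5,"claw":0}]';python3 - <<'E'
from go import *
show()
import m2
from fit import *
m2.run('7',(.5015,.083,.07),others=False)
for cam,b in(('top',(.5001,.0806)),('scene',(.5023,.0828))):
    C=cloud(cam,np.load(f'{cam}7.npy')); C0=cloud(cam,np.load(f'{cam}6.npy'))
    for n,c in(('after',C),('before',C0)):
        m0=(c[...,2]>.135)&(c[...,2]<.16)&(abs(c[...,0]-.5)<.08)&(abs(c[...,1]-.08)<.1)
        d=c[m0][:,:2]-b; print(cam,n,'y mid',(np.percentile(d@ey,1)+np.percentile(d@ey,99))/2,'x mid',(np.percentile(d@ex,1)+np.percentile(d@ex,99))/2)
        k=c[np.hypot(*(np.moveaxis(c[...,:2],-1,0)-(B+.105*ex)[:,None,None]))<.01]; print('  key z',np.median(k[:,2]))
E
```

```text
clock: 19.27
position: [0.562, -0.1387, 0.223]
ee_rot: [2.888, 1.235, -0.001]
force: [0.6, -0.6, 0.4]
width: 0.006
clock: 19.68
position: [0.6282, -0.2001, 0.2225]
ee_rot: [2.836, 1.351, -0.001]
force: [-0.4, 0.6, 0.1]
width: 0.008
t 19.68 pos [ 0.628 -0.2    0.222] blk [ 0.107 -0.29 ] yaw tool x rel blk 46.97 z [-0. -0. -1.] F [-0.449  0.595  0.098] w 0.008 q [ 0.353  0.516 -0.195  1.49   0.105  1.146 -0.543]
top plate [0.4976 0.0702 0.0733] 4.2 -213
scene plate [0.5021 0.0853 0.0682] 3.91 -306
top after y mid -0.0005347363575368899 x mid -0.0009992816531253813
  key z 0.07710874896118114
top before y mid -0.0005680444103215374 x mid -0.0010308965039549367
  key z 0.07653908781362706
scene after y mid 0.0012015424864090449 x mid -0.0027367406452887474
  key z 0.07661183257485782
scene before y mid 0.0014038330458712445 x mid -0.002388598999205918
  key z 0.07603259642400384
```

View pics/top7.png

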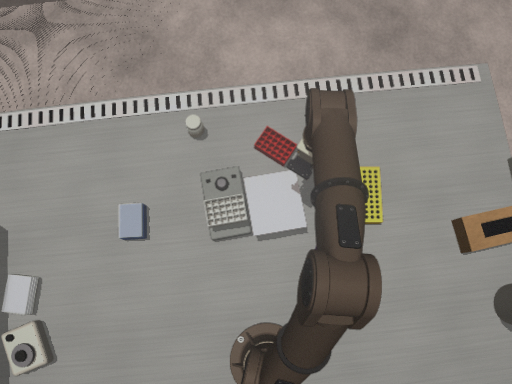

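View pics/fit7_scene.png

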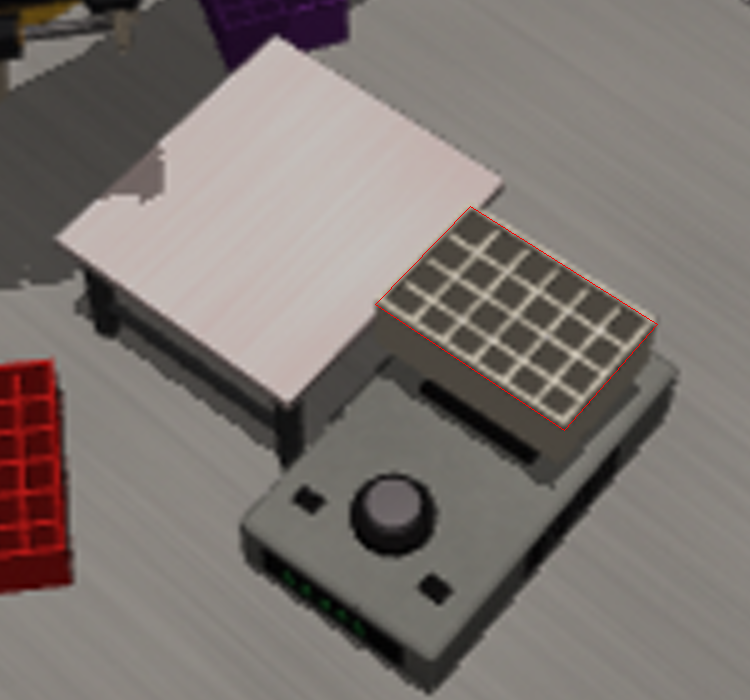

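```bash
python3 -c "
from cell import arm
print(arm.sign_off())"
```

```text
the job is handed in; nothing more can be done
None
```

The plate now rests on the heating block alone and the start key has been pressed. I handed the job in at about 20 s.

**Sliding:** Two fingertips pushed the plate sideways on the stand, about 22 mm in two pushes, which also squared it. They then pushed it from behind, across the gap and onto the block. A last nudge of about 2 mm centred it. It was never gripped or lifted.

**Pressing the key:** The closed fingers pushed it down about 6 mm onto its stop. The force rose to 20 N with no further travel. I then rose straight up.

**Last checks:**
- **Key:** it came back up, at 77 mm before and after within 1 mm.
- **Plate position:** it did not move during the press. It is square to the block within about 0.5°, and earlier depth readings showed it level. It lies about 1 to 2.5 mm off centre in x and between -0.5 and +2.5 mm in y. It is clear of the stand by about 1 cm.
- **Tube rack and tip box:** in the pictures both stand where they were. I did not measure them again.
- **Arm:** it was hanging free with no contact force.

**What disagreed:** The outline fit in the top picture locked onto the dark gap beside the plate and read about 10 mm off in y. I rejected it after checking against the top depth, the scene camera and the fingertip contact positions. The two cameras differ by about 2 mm, which is within their calibration.

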